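# Unfold the crank and close the casting mould

### The job

The two-part plaster mould in the press is standing open. Swing the red crank handle, which is folded flat on the handwheel, fully upright before you turn the wheel, then crank it clockwise (without touching the mould) until both mould halves are shut against the backstop and held snug: plaster chips, so stop gently as soon as you feel it firm up. Let go with the handle left standing and the mould still clamped, and leave everything else on the table alone.

Things in the scene. Friction and masses are not known exactly. Their poses are not given: they have to be found in the camera images.
- press: olive mould press fixed to the table. Origin at table level under the crank's vertical axis; x runs along the bed from the crank towards the mould and backstop, z up. Bed 470 x 160 mm (x from -80 to +390 mm), its top at z = 20 mm; gear housing 100 x 110 mm round the crank axis up to z = 90 mm. The jaw and mould stand at x = +80 to +300 mm, up to z = 115 mm
- hub (a point): centre of the top face of the black handwheel (disc, radius 78 mm, 12 mm thick), on the vertical crank axis, 117 mm over the table. Turning the wheel clockwise seen from above drives the jaw towards the mould 12 mm per radian (75 mm a turn); 0.5 to 1.1 turns are needed. Friction: 3 to 4 N at the handle running free, up to 7 N pushing the mould
- fold_pin (a point): the pin about which the handle folds, 60 mm from the crank axis, 22 mm above the wheel's top face, between two steel cheeks (34 mm over all, their tops 10 mm above the pin)
- handle_end (a point): free end of the handle, 79 mm from the pin: a red round sleeve 16 mm thick (from 14 to 79 mm) that spins freely on its steel core. Folded, it lies level over the wheel from the pin across the hub, its axis 22 mm above the wheel's top face (14 mm of air under it), its end 19 mm beyond the crank axis; unfolded it stands up from the pin
- handle (a joint): fold angle of the handle: 0 folded flat over the wheel, 1.57 upright, stop at 1.75 leaning slightly outward. A stiff joint (1 to 2 N needed): the handle stays at any angle where it is left, and swings in the vertical plane through pin and crank axis
- jaw: sliding aluminium jaw driven by the crank, 100 mm wide, up to z = 105 mm; origin at the level of the table below the middle of its pushing face. A force at the handle of 3 to 5 N above that of pushing the mould squeezes it by roughly 15 to 25 N, which is right; it chips above 70 N (about 12 N above). When let go, the wheel's friction keeps about 15 N of squeeze
- front_half: plaster mould half next to the jaw: 50 mm thick along the press's x, 110 mm wide, 95 mm tall, 0.35 to 0.7 kg, loose on the bed between two low side rails; origin under its centre
- back_half: the other plaster mould half, same size, standing behind the first with an open gap; origin under its centre. Closed, the two origins are 50 mm apart. The rubber-faced backstop's distance behind it (3 to 31 mm) differs from job to job and is not measured: where the mould firms up must be felt at the handle.
- stop_pad (a joint): how far the backstop's sprung rubber pad (100 x 80 mm) is pressed in by the mould: 0 when free, 1 mm for each 10 N, at most 9 mm. The reading is too coarse to judge the squeeze by
- mug: bystander: bisque mug, 80 mm across and 90 mm tall, upright, origin under its centre
- bowl: bystander: bisque bowl, 130 mm across and 60 mm tall, origin under its centre
- glaze_jar: bystander: blue jar with white cap, 70 mm across, 100 mm tall, origin under its centre
- brush: bystander: glaze brush lying on the table, origin near the middle of its underside
- rib: bystander: flat wooden rib 100 x 55 x 8 mm lying on the table, origin under its centre
- trim_tool: bystander: loop trimming tool, about 165 mm long and 12 mm thick, lying on the table, origin near its middle
- slip_can: bystander: grey can 80 mm across, 110 mm tall, origin under its centre
There are look-alikes about, which are no part of the job. What is shaped like the front_half but orange or pink is not meant.

How it is judged:
By the outcome, as a careful person would: the job done as asked, in the order asked, and still so for the second after the job is handed in, with the robot touching nothing.
It also fails if it takes over 67 s, if anything falls off the work surface, if the arm or the gripper's body presses on something with over 40 N, if the wrist force passes 120 N, or if a joint passes its speed limit or range.

### The arm

A 7-joint arm with a two-finger parallel gripper is mounted at the origin on the work surface. World frame = base frame: x ahead of the robot, y to its left, z up, the work surface at z = 0. Lengths are in m, angles in rad, forces in N, time in s.
With the tool pointing down it reaches from about 0.4 to 0.85 m from the base axis. Payload 10.4 kg.
Tool frame: the origin (TCP) lies between the finger pads; the fingertips stand 8 mm ahead of it and the grasp point (between the pads) lies 11 mm behind it; z points along the fingers, x is the direction in which the jaws open and shut, and the axes are right-handed (so a half turn about z gives the same grasp; the last joint's range is limited). The gripper opens to 87 mm and grips with 3 to 60 N. Pads are 19 mm wide; open, the fingers measure 117 mm over their backs; the gripper's body (75 mm by 190 mm) begins 51 mm behind the grasp point.
Start: joints at [1.133, 0.332, -0.065, 1.46, 0.022, 1.35, -0.088], TCP at [0.252, -0.572, 0.231] pointing down, gripper open.
Joint ranges: [-2.6, 2.6], [-0.5, 2.12], [-1.47, 1.34], [0.16, 2.42], [-1.27, 4.41], [0.06, 2.06], [-2.6, 2.6]. Speed limits (rad/s): [2.22, 2.22, 2.79, 2.79, 3.14, 3.14, 3.14].

### API

Orientations are given as a unit quaternion [x, y, z, w].
In Python, from bench import r, viewer gives the robot as it stands.
- The arm moves only by the tool apply_moves, never from a script. Its argument "increments" is a list of rows, each an object with "grip": the closure in counts, from 0 (fully open) to 255 (shut); "xyz": the shift along the tool's x, y, z in mm, a list of three; "rotation": the turn, a rotation vector about the tool's x, y, z in degrees, a list of three. A call has 1 to 5 rows; each row is the pose to reach, as a shift and turn from the pose measured when the call began, along the tool's axes at that moment; what a row does not reach only later rows make up. A row lasts 1/8 s, in which the tool goes at most 62.5 mm and 10.7 degrees, less where a joint would pass 70% of its speed; a pose out of reach is approached as far as the arm can. A call with a gripper value outside its range is refused whole. The fingers move at their own pace and stop on an object; "squeeze" is the grip in N (left out, the last holds). Time passes only in rows, so rows that repeat a pose let the fingers close. It gives the time, the measured TCP pose, the force and the opening at its end, in the units of the state.
- r.read_state(): the state, without advancing time (a new reading comes with each control period).
- viewer.camera(name): name is "scene" or "top"; returns a dict with "img" (480x640x3 uint8, blue, green, red), "range_z" (480x640 float32, m along the optical axis (not along the pixel's ray), 0 where there is no reading), "vertical_fov" (degrees; the focal length in pixels is half the picture's height over the tangent of half this angle, whatever the lens; pixels are square), "cx", "cy" (the principal point, pixels), "D" ([k1, k2, p1, p2, k3] as OpenCV has them; the pictures are not rectified), "rvec" (rotation vector, rad) and "tvec" (3), from world to camera coordinates, as OpenCV has them. Camera axes: x right, y down, z forward; pixel columns grow to the right and rows downward; lengths in m; the calibration is good to about 2 mm. A picture is of the moment at which its call begins.
- r.close_job(): hands the job in, once; it reports no verdict.
The state is a dict: "time": time; "joint_positions": joint angles; "joint_vel": joint speeds; "joint_torque": joint torques, N m; "ee_pos": TCP position; "eef_rot": TCP orientation; "ft_force": force on the tool from outside, world axes, zero at the start; "torque": the same for the moment, N m; "width": finger opening in m.
Only numpy, scipy, OpenCV 4.12 (cv2) and the standard library are available. Lean on these libraries where they do the work, as an engineer would, in place of code of your own. Each camera call takes 0.05 s, during which the arm holds its last target.

## Working session

There is one attempt and no reset: what is moved stays moved. The work goes in short steps, Python scripts to look and compute and a tool call to move; the robot and the scene stay as the last step left them, time stands still between calls to the robot, and variables do not carry over. Pictures are saved under pics/ and viewed, and the job is handed in when it is done.

Besides the shell and the picture viewer there is one more tool, called after ">>>" by a JSON object that holds its "name" and its "arguments", one argument or row to a line. apply_moves: Moves the arm, as the interface text tells. Its arguments: {"type":"object","properties":{"increments":{"type":"array","items":{"type":"object","properties":{"grip":{"type":"number"},"xyz":{"type":"array","items":{"type":"number"}},"rotation":{"type":"array","items":{"type":"number"}}}}},"squeeze":{"type":"number"}},"required":["increments"]}

```bash
ls; mkdir -p pics; cat > h.py <<'E'
import numpy as np,cv2
from scipy.spatial.transform import Rotation as R
from bench import r,viewer
def K(c):
    f=240/np.tan(np.radians(c["vertical_fov"])/2)
    return np.array([[f,0,c["cx"]],[0,f,c["cy"]],[0,0,1]])
def pts(c,uv):
    uv=np.atleast_2d(np.array(uv,float))
    n=cv2.undistortPoints(uv.reshape(-1,1,2),K(c),np.array(c["D"],float)).reshape(-1,2)
    Rm=cv2.Rodrigues(np.array(c["rvec"],float))[0];t=np.array(c["tvec"],float).ravel()
    d=np.c_[n,np.ones(len(n))]
    o=-Rm.T@t
    return o,d@Rm  # origin, dirs (z-depth scaled)
def plane(c,uv,z):
    o,d=pts(c,uv); s=(z-o[2])/d[:,2]; return o+d*s[:,None]
def deep(c,uv):
    uv=np.atleast_2d(uv); o,d=pts(c,uv); z=np.array([c["range_z"][int(v),int(u)] for u,v in uv]); return o+d*z[:,None]
def proj(c,P):
    return cv2.projectPoints(np.atleast_2d(np.array(P,float)),np.array(c["rvec"],float),np.array(c["tvec"],float),K(c),np.array(c["D"],float))[0].reshape(-1,2)
E
python3 - <<'E'
from h import *
for n in("scene","top"):
    c=viewer.camera(n);cv2.imwrite(f"pics/{n}0.png",c["img"]);o,d=pts(c,[320,240]);print(n,o,c["vertical_fov"],c["D"],(c["range_z"]>0).mean())
print(r.read_state())
E
```

```text
pics
scene [ 1.03860981 -0.47077766  1.17984377] 49.23717006331058 [0.03766113 0.         0.         0.         0.        ] 0.996015625
top [0.40169419 0.02032164 1.31943436] 51.38686067207103 [0.01336945 0.         0.         0.         0.        ] 0.9960384114583334
{'time': 0.1, 'joint_positions': array([ 1.13340793,  0.33278512, -0.06470488,  1.46082781,  0.02161355,
        1.3498974 , -0.08850605]), 'joint_vel': array([-2.12706778e-04, -5.47350469e-04, -9.89821418e-05, -2.47365198e-03,
       -2.62792570e-05,  2.12553102e-03, -6.19737670e-04]), 'joint_torque': array([ 1.96310437e-03, -6.24544072e+01,  2.48246040e-02, -3.90717852e+01,
       -6.15072926e-02,  3.64732090e-02,  5.97091434e-05]), 'ee_pos': array([ 0.25173929, -0.57170767,  0.22986232]), 'eef_rot': array([ 8.37560203e-01, -5.46344702e-01, -5.28966019e-04, -3.05539639e-04]), 'ft_force': array([-0.15907425, -0.212554  ,  0.30394933]), 'torque': array([-0.03189299, -0.01545871,  0.01512345]), 'width': 0.08714621241398877}
```

View pics/scene0.png

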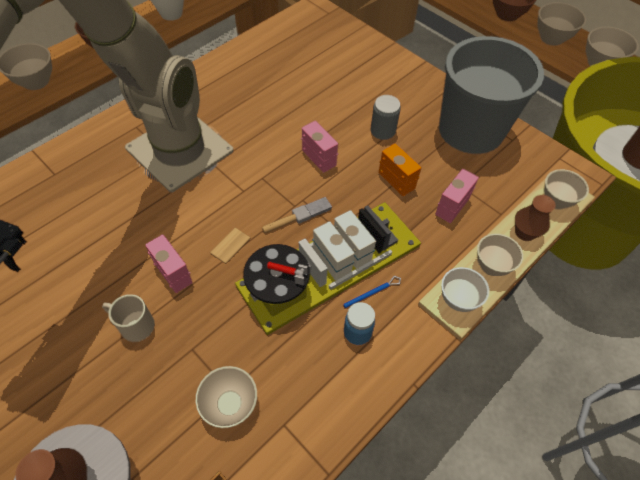

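View pics/top0.png

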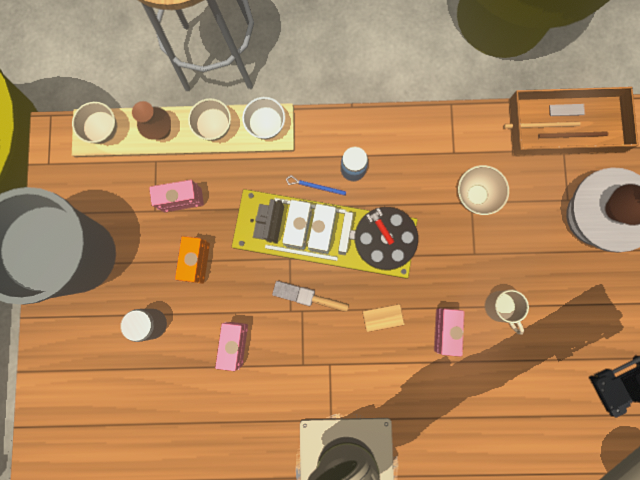

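The scene view shows the press at about (325,265), with the wheel at (277,273) and the red handle at (288,269). In the top view the wheel is at (387,238) and the handle runs from about (374,214) to (392,243). Look-alikes in the top view: pink blocks at (175,195), (231,346) and (450,331), and an orange one at (191,259). The real white halves are at (297,224) and (322,227). Only the one red handle is on the wheel. Next I'll crop and measure.

```bash
python3 - <<'E'
from h import *
c=viewer.camera("top");s=viewer.camera("scene")
a=cv2.resize(c["img"][180:290,225:435],None,fx=3.8,fy=3.8,interpolation=cv2.INTER_CUBIC);cv2.imwrite("pics/topcrop.png",a)
a=cv2.resize(s["img"][195:335,225:435],None,fx=3.8,fy=3.8,interpolation=cv2.INTER_CUBIC);cv2.imwrite("pics/scenecrop.png",a)
for n,cc,roi in(("top",c,(340,190,430,290)),("scene",s,(235,235,330,315))):
    x0,y0,x1,y1=roi;im=cc["img"];hsv=cv2.cvtColor(im,cv2.COLOR_BGR2HSV)
    m=np.zeros(im.shape[:2],np.uint8);m[y0:y1,x0:x1]=1
    red=((hsv[...,0]<8)|(hsv[...,0]>172))&(hsv[...,1]>150)&(hsv[...,2]>80)&(m>0)
    v,u=np.nonzero(red);P=deep(cc,np.c_[u,v]);print(n,len(u),u.min(),u.max(),v.min(),v.max())
    P=P[(P[:,2]>.125)&(P[:,2]<.16)]
    mu=P.mean(0);d=np.linalg.svd(P-mu)[2][0];t=(P-mu)@d;print("red mean",mu,"dir",d,t.min(),t.max(),"zmax",P[:,2].max())
    # black disc
    gy,gx=np.mgrid[y0:y1,x0:x1];P=deep(cc,np.c_[gx.ravel(),gy.ravel()])
    q=P[abs(P[:,2]-.117)<.004];print("disc n",len(q),q[:,2].mean())
    (cx,cy),rad=cv2.minEnclosingCircle(q[:,:2].astype(np.float32));print("disc",cx,cy,rad)
    q=P[(P[:,2]>.142)];print("high",q[:,2].max())
# olive bed
hsv=cv2.cvtColor(c["img"],cv2.COLOR_BGR2HSV);m=cv2.inRange(hsv,(24,150,80),(34,255,255));m[:, :220]=0;m[:180]=0;m[290:]=0;m[:,425:]=0
m=cv2.morphologyEx(m,cv2.MORPH_OPEN,np.ones((3,3)))
v,u=np.nonzero(m);P=deep(c,np.c_[u,v]);k=abs(P[:,2]-.02)<.006;print(k.sum());P=plane(c,np.c_[u,v][k],.02)
print("bed",cv2.minAreaRect(P[:,:2].astype(np.float32)),cv2.boxPoints(cv2.minAreaRect(P[:,:2].astype(np.float32))))
# white blocks
m=cv2.inRange(hsv,(0,0,190),(40,90,255));m[:, :270]=0;m[:190]=0;m[265:]=0;m[:,365:]=0
cs=cv2.findContours(m,0,2)[0]
for k in cs:
    if cv2.contourArea(k)>60:
        rr=cv2.boxPoints(cv2.minAreaRect(k));print("white",rr.mean(0),plane(c,rr,.095+.02).round(3).tolist())
E
```

```text
top 173 375 393 219 244
red mean [ 0.5711618  -0.10263818  0.14562306] dir [-0.86216762 -0.50660584  0.00418529] -0.03190343907320508 0.032647548260556256 zmax 0.1523211564935678
disc n 2576 0.11714380750890524
disc 0.5593296885490417 -0.10930382460355759 0.07749512791633606
high 1.3194343636575838
scene 204 267 295 261 274
red mean [ 0.57520267 -0.10631357  0.14461636] dir [ 0.86944728  0.49401679 -0.00297199] -0.03268374801723213 0.031235306997977896 zmax 0.15019519260347258
disc n 2632 0.11691221698864604
disc 0.5712829828262329 -0.06987383216619492 0.12012818455696106
high 1.1798437676443723
3025
bed ((0.589547336101532, 0.04196937382221222), (0.4681974947452545, 0.15880507230758667), 78.63323974609375) [[ 0.46556404 -0.17188835]
 [ 0.6212542  -0.20318702]
 [ 0.71353066  0.2558271 ]
 [ 0.55784047  0.28712577]]
white [292.93958 250.84229] [[0.541, 0.174, 0.115], [0.549, 0.173, 0.115], [0.526, 0.06, 0.115], [0.518, 0.061, 0.115]]
white [318.03848 225.80768] [[0.581, 0.074, 0.115], [0.613, 0.066, 0.115], [0.606, 0.036, 0.115], [0.574, 0.043, 0.115]]
white [299.5 223. ] [[0.617, 0.115, 0.115], [0.616, 0.084, 0.115], [0.586, 0.084, 0.115], [0.587, 0.116, 0.115]]
white [346.5 230. ] [[0.634, 0.002, 0.115], [0.633, -0.034, 0.115], [0.529, -0.031, 0.115], [0.53, 0.005, 0.115]]
```

View pics/topcrop.png

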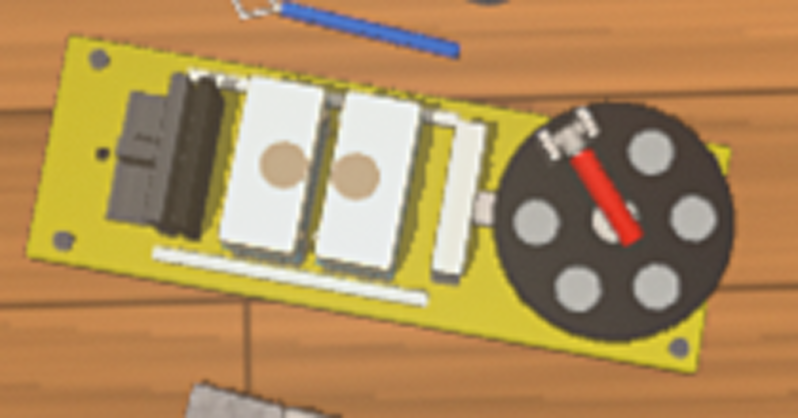

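View pics/scenecrop.png

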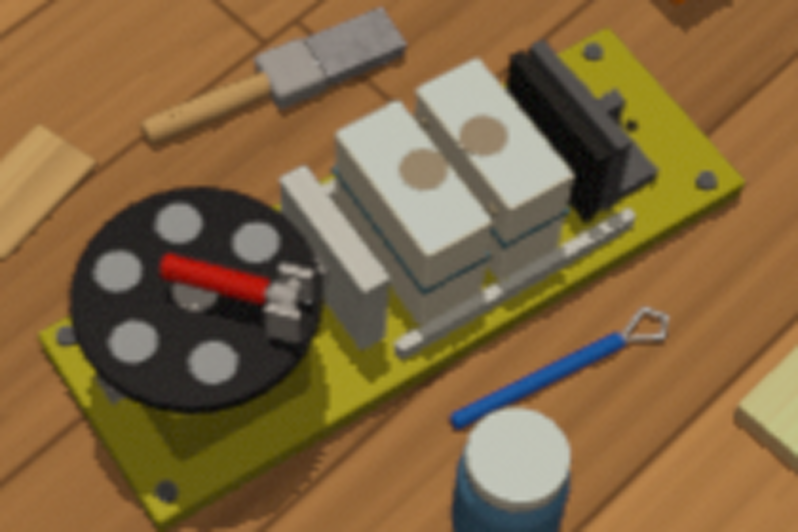

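```bash
cat >> h.py <<'E'
H=np.array([.5592,-.1095,0]);U=np.array([np.cos(np.radians(30)),np.sin(np.radians(30)),0]);PIN=H+.06*U+[0,0,.139]
def rows(P,Rw=None):
    s=r.read_state();R0=R.from_quat(s["eef_rot"]);p=np.array(s["ee_pos"])
    print("t",round(s["time"],2),"tcp",p.round(4),"F",s["ft_force"].round(1),"w",round(s["width"],4))
    for q in P:
        print((R0.inv().apply(np.array(q)-p)*1000).round(1).tolist(), "" if Rw is None else np.degrees((R0.inv()*Rw).as_rotvec()).round(1).tolist())
Z=np.array([0,0,-1.]);X=np.array([.5,-.866025,0]);RT=R.from_matrix(np.c_[X,np.cross(Z,X),Z])
E
python3 - <<'E'
from h import *
p=r.read_state()["ee_pos"];t=np.array([.5573,-.1105,.235])
rows([p+(t-p)*f for f in np.linspace(.1,1,10)],RT)
E
```

```text
t 0.2 tcp [ 0.2518 -0.5718  0.2301] F [ 0.4  0.1 -0.2] w 0.0873
[-29.9, -46.6, -0.5] [-0.0, 0.0, -6.2]
[-59.8, -93.1, -0.9] [-0.0, 0.0, -6.2]
[-89.7, -139.7, -1.4] [-0.0, 0.0, -6.2]
[-119.6, -186.2, -1.9] [-0.0, 0.0, -6.2]
[-149.5, -232.8, -2.3] [-0.0, 0.0, -6.2]
[-179.4, -279.3, -2.8] [-0.0, 0.0, -6.2]
[-209.3, -325.9, -3.3] [-0.0, 0.0, -6.2]
[-239.3, -372.4, -3.7] [-0.0, 0.0, -6.2]
[-269.2, -419.0, -4.2] [-0.0, 0.0, -6.2]
[-299.1, -465.5, -4.7] [-0.0, 0.0, -6.2]
```

>>> {"name": "apply_moves", "arguments": {
  "increments": [
    {"grip":0,"xyz":[-30,-47,0],"rotation":[0,0,-1]},
    {"grip":0,"xyz":[-60,-93,-1],"rotation":[0,0,-2]},
    {"grip":0,"xyz":[-90,-140,-1],"rotation":[0,0,-3]},
    {"grip":0,"xyz":[-120,-186,-2],"rotation":[0,0,-4]},
    {"grip":0,"xyz":[-150,-233,-2],"rotation":[0,0,-6.2]}
  ],
  "squeeze": 15
}}

```text
time: 0.82
ee_pos: [0.4053, -0.339, 0.2323]
eef_rot: [0.866, -0.5, -0.0, -0.0]
ft_force: [0.7, 0.2, 0.0]
width: 0.0867
```

```bash
python3 - <<'E'
from h import *
p=r.read_state()["ee_pos"];t=np.array([.5573,-.1105,.235])
rows([p+(t-p)*f for f in np.linspace(.2,1,5)],RT)
E
```

```text
t 0.82 tcp [ 0.4053 -0.339   0.2323] F [0.7 0.2 0. ] w 0.0867
[-24.4, -49.2, -0.5] [-0.0, 0.0, 0.0]
[-48.7, -98.4, -1.1] [-0.0, 0.0, 0.0]
[-73.1, -147.6, -1.6] [-0.0, 0.0, 0.0]
[-97.5, -196.8, -2.1] [-0.0, 0.0, 0.0]
[-121.9, -245.9, -2.6] [-0.0, 0.0, 0.0]
```

>>> {"name": "apply_moves", "arguments": {
  "increments": [
    {"grip":0,"xyz":[-24,-49,0]},
    {"grip":0,"xyz":[-49,-98,-1]},
    {"grip":0,"xyz":[-73,-148,-2]},
    {"grip":0,"xyz":[-97.5,-197,-2]},
    {"grip":0,"xyz":[-122,-246,-2.5]}
  ]
}}

```text
$.increments[0]: bad value
```

```bash
python3 - <<'E'
from h import *
rows([[.5573,-.1105,z] for z in(.235,.135)],RT)
c=viewer.camera("scene");cv2.imwrite("pics/s1.png",cv2.resize(c["img"][150:350,180:440],None,fx=3,fy=3))
print(r.read_state()["joint_positions"].round(2))
E
```

```text
t 0.82 tcp [ 0.4053 -0.339   0.2323] F [0.7 0.2 0. ] w 0.0867
[-121.9, -245.9, -2.6] [-0.0, 0.0, 0.0]
[-121.8, -245.9, 97.4] [-0.0, 0.0, 0.0]
[ 0.84  0.13 -0.27  1.7   0.03  1.31 -0.47]
```

View pics/s1.png

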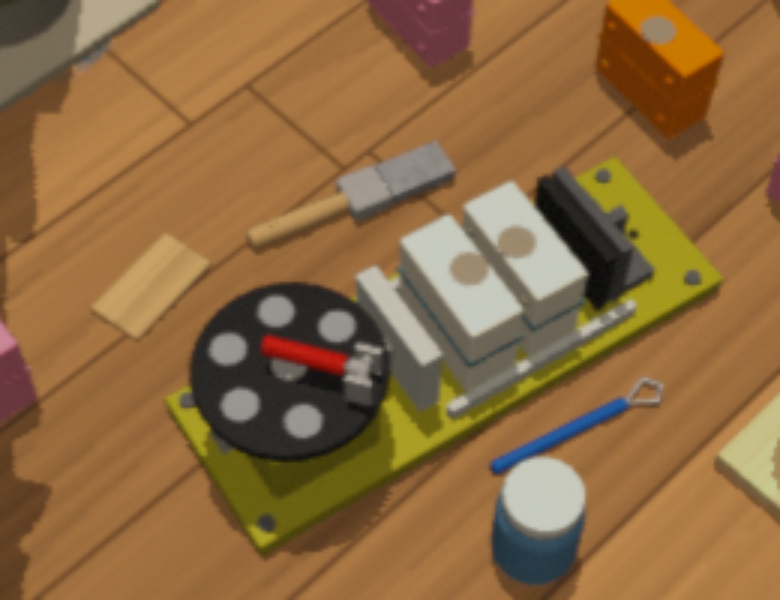

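The call was refused because every row needs a rotation. The picture shows the press unchanged, with the handle flat at crop (310,355).

>>> {"name": "apply_moves", "arguments": {
  "increments": [
    {"grip":0,"xyz":[-24,-49,0],"rotation":[0,0,0]},
    {"grip":0,"xyz":[-49,-98,-1],"rotation":[0,0,0]},
    {"grip":0,"xyz":[-73,-148,-2],"rotation":[0,0,0]},
    {"grip":0,"xyz":[-97.5,-197,-2],"rotation":[0,0,0]},
    {"grip":0,"xyz":[-122,-246,-2.5],"rotation":[0,0,0]}
  ]
}}

```text
time: 1.5
ee_pos: [0.5604, -0.1001, 0.236]
eef_rot: [0.869, -0.495, 0.0, -0.002]
ft_force: [1.2, -0.7, 0.1]
width: 0.0874
```

```bash
python3 - <<'E'
from h import *
rows([[.5573,-.1105,z] for z in(.235,.135)],RT)
c=viewer.camera("scene");cv2.imwrite("pics/s2.png",cv2.resize(c["img"][150:350,180:440],None,fx=3,fy=3))
print(r.read_state()["joint_positions"].round(2))
E
```

```text
t 1.5 tcp [ 0.5604 -0.1001  0.236 ] F [ 1.2 -0.7  0.1] w 0.0874
[7.4, 8.0, 1.0] [-0.2, 0.1, 0.6]
[7.5, 8.3, 101.0] [-0.2, 0.1, 0.6]
[ 0.49  0.24 -0.48  1.58  0.11  1.34 -1.03]
```

View pics/s2.png

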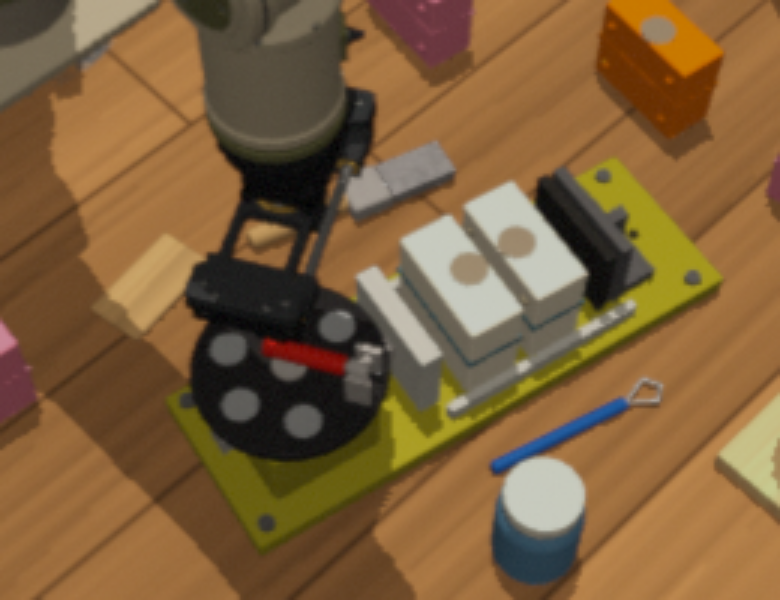

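The gripper hangs above the wheel at crop (255,290), and the handle is untouched. I'll settle over the handle and then go down.

>>> {"name": "apply_moves", "arguments": {
  "increments": [
    {"grip":0,"xyz":[7.5,8,1],"rotation":[0,0,0.6]},
    {"grip":0,"xyz":[7.5,8,1],"rotation":[0,0,0.6]},
    {"grip":0,"xyz":[7.5,8,20],"rotation":[0,0,0.6]},
    {"grip":0,"xyz":[7.5,8,40],"rotation":[0,0,0.6]},
    {"grip":0,"xyz":[7.5,8,50],"rotation":[0,0,0.6]}
  ]
}}

```text
time: 2.17
ee_pos: [0.5592, -0.1027, 0.1839]
eef_rot: [0.868, -0.497, -0.001, -0.003]
ft_force: [-0.4, -0.4, -0.2]
width: 0.0873
```

```bash
python3 - <<'E'
from h import *
rows([[.5573,-.1105,z] for z in(.16,.135)],RT)
E
```

```text
t 2.17 tcp [ 0.5592 -0.1027  0.1839] F [-0.4 -0.4 -0.2] w 0.0873
[5.9, 5.7, 23.8] [-0.3, 0.3, 0.4]
[6.1, 5.8, 48.8] [-0.3, 0.3, 0.4]
```

>>> {"name": "apply_moves", "arguments": {
  "increments": [
    {"grip":0,"xyz":[6,6,10],"rotation":[-0.3,0.3,0.4]},
    {"grip":0,"xyz":[6,6,10],"rotation":[-0.3,0.3,0.4]},
    {"grip":0,"xyz":[6,6,10],"rotation":[-0.3,0.3,0.4]},
    {"grip":0,"xyz":[6,6,10],"rotation":[-0.3,0.3,0.4]}
  ]
}}

```text
time: 2.68
ee_pos: [0.5575, -0.1107, 0.1744]
eef_rot: [0.866, -0.5, 0.0, -0.0]
ft_force: [-0.1, 0.0, -0.3]
width: 0.0873
```

```bash
python3 - <<'E'
from h import *
rows([[.5573,-.1105,z] for z in(.16,.135)],RT)
print(r.read_state()["joint_vel"].round(3))
E
```

```text
t 2.67 tcp [ 0.5575 -0.1107  0.1744] F [-0.1  0.  -0.3] w 0.0873
[-0.2, 0.1, 14.4] [-0.0, -0.0, 0.0]
[-0.2, 0.1, 39.4] [-0.0, -0.0, 0.0]
[-0.002 -0.001 -0.001  0.003 -0.001 -0.001  0.002]
```

>>> {"name": "apply_moves", "arguments": {
  "increments": [
    {"grip":0,"xyz":[0,0,14],"rotation":[0,0,0]},
    {"grip":0,"xyz":[0,0,28],"rotation":[0,0,0]},
    {"grip":0,"xyz":[0,0,39],"rotation":[0,0,0]},
    {"grip":0,"xyz":[0,0,39],"rotation":[0,0,0]},
    {"grip":80,"xyz":[0,0,39],"rotation":[0,0,0]}
  ]
}}

```text
time: 3.3
ee_pos: [0.5576, -0.1107, 0.1356]
eef_rot: [0.866, -0.5, 0.0, -0.0]
ft_force: [-0.2, -0.2, 0.0]
width: 0.0827
```

```bash
python3 - <<'E'
from h import *
rows([[.5573,-.1105,z] for z in(.16,.135)],RT)
c=viewer.camera("scene");cv2.imwrite("pics/s3.png",cv2.resize(c["img"][190:340,220:400],None,fx=4,fy=4))
E
```

```text
t 3.3 tcp [ 0.5576 -0.1107  0.1356] F [-0.2 -0.2  0. ] w 0.0827
[-0.3, 0.2, -24.4] [-0.0, -0.0, 0.0]
[-0.3, 0.2, 0.6] [-0.0, -0.0, 0.0]
```

View pics/s3.png

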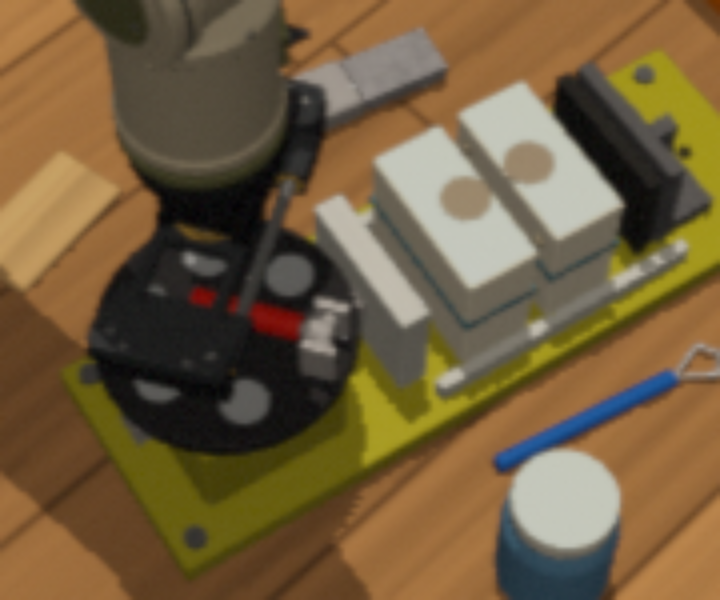

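The fingers straddle the red sleeve near its end, at crop (220,300). I'll close gently.

>>> {"name": "apply_moves", "arguments": {
  "increments": [
    {"grip":140,"xyz":[0,0,0.5],"rotation":[0,0,0]},
    {"grip":180,"xyz":[0,0,0.5],"rotation":[0,0,0]},
    {"grip":255,"xyz":[0,0,0.5],"rotation":[0,0,0]},
    {"grip":255,"xyz":[0,0,0.5],"rotation":[0,0,0]},
    {"grip":255,"xyz":[0,0,0.5],"rotation":[0,0,0]}
  ],
  "squeeze": 12
}}

```text
time: 3.98
ee_pos: [0.5578, -0.1107, 0.1354]
eef_rot: [0.866, -0.5, 0.0, -0.0]
ft_force: [0.3, 0.7, 0.0]
width: 0.0308
```

```bash
python3 - <<'E'
from h import *
off=np.array([0,0,.004])
rows([PIN+.062*(-np.cos(t)*U+np.sin(t)*np.array([0,0,1]))-off for t in np.radians(range(9,95,9))])
E
```

```text
t 3.98 tcp [ 0.5578 -0.1107  0.1354] F [0.3 0.7 0. ] w 0.0308
[-0.3, -0.6, -9.3] 
[-0.3, -2.9, -18.8] 
[-0.3, -6.6, -27.8] 
[-0.3, -11.7, -36.1] 
[-0.3, -18.0, -43.5] 
[-0.3, -25.4, -49.8] 
[-0.3, -33.7, -54.9] 
[-0.3, -42.7, -58.6] 
[-0.3, -52.2, -60.8] 
[-0.2, -61.9, -61.6]
```

>>> {"name": "apply_moves", "arguments": {
  "increments": [
    {"grip":255,"xyz":[0,0,0],"rotation":[0,0,0]},
    {"grip":255,"xyz":[0,0,0],"rotation":[0,0,0]},
    {"grip":255,"xyz":[0,0,0],"rotation":[0,0,0]}
  ]
}}

```text
time: 4.35
ee_pos: [0.5581, -0.1114, 0.1355]
eef_rot: [0.866, -0.5, 0.001, -0.0]
ft_force: [2.1, -3.3, -1.0]
width: 0.0154
```

>>> {"name": "apply_moves", "arguments": {
  "increments": [
    {"grip":255,"xyz":[0.3,0,0],"rotation":[0,0,0]},
    {"grip":255,"xyz":[0.3,-0.5,-5],"rotation":[0,0,0]},
    {"grip":255,"xyz":[0.3,-0.6,-9.3],"rotation":[0,0,0]},
    {"grip":255,"xyz":[0.3,-1.5,-14],"rotation":[0,0,0]}
  ]
}}

```text
time: 4.85
ee_pos: [0.5595, -0.1109, 0.1498]
eef_rot: [0.866, -0.5, 0.001, -0.0]
ft_force: [2.1, -1.9, -2.8]
width: 0.015
```

```bash
python3 - <<'E'
from h import *
off=np.array([0,0,.004])
rows([PIN+.062*(-np.cos(t)*U+np.sin(t)*np.array([0,0,1]))-off for t in np.radians(range(18,95,9))])
c=viewer.camera("scene");cv2.imwrite("pics/s4.png",cv2.resize(c["img"][190:340,220:400],None,fx=4,fy=4))
E
```

```text
t 4.85 tcp [ 0.5595 -0.1109  0.1498] F [ 2.1 -1.9 -2.8] w 0.015
[-1.3, -1.5, -4.4] 
[-1.3, -5.2, -13.4] 
[-1.3, -10.3, -21.6] 
[-1.3, -16.6, -29.0] 
[-1.3, -24.0, -35.3] 
[-1.3, -32.4, -40.4] 
[-1.3, -41.3, -44.1] 
[-1.3, -50.8, -46.4] 
[-1.3, -60.5, -47.1]
```

View pics/s4.png

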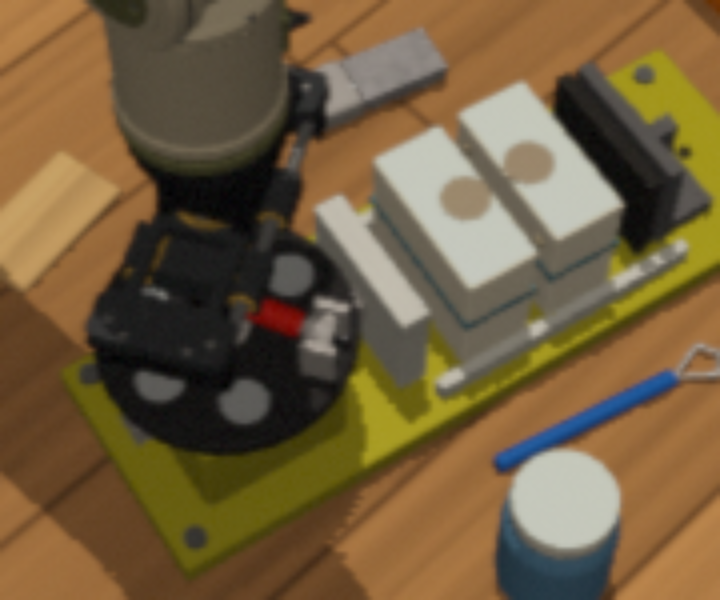

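The gripper holds the end and the handle is rising, with the red sleeve at crop (280,315). The wheel hasn't moved. I'll carry on along the arc.

>>> {"name": "apply_moves", "arguments": {
  "increments": [
    {"grip":255,"xyz":[-0.3,-2.5,-7.5],"rotation":[0,0,0]},
    {"grip":255,"xyz":[-0.4,-5.2,-13.4],"rotation":[0,0,0]},
    {"grip":255,"xyz":[-0.5,-10.3,-21.6],"rotation":[0,0,0]},
    {"grip":255,"xyz":[-0.5,-16.6,-29],"rotation":[0,0,0]},
    {"grip":255,"xyz":[-0.5,-16.6,-29],"rotation":[0,0,0]}
  ]
}}

```text
time: 5.52
ee_pos: [0.5746, -0.1021, 0.1805]
eef_rot: [0.866, -0.5, 0.002, -0.0]
ft_force: [-0.8, -5.5, 2.8]
width: 0.0158
```

```bash
python3 - <<'E'
from h import *
off=np.array([0,0,.004])
rows([PIN+.062*(-np.cos(t)*U+np.sin(t)*np.array([0,0,1]))-off for t in np.radians(range(45,100,9))])
print(r.read_state()["ft_force"]@X)
E
```

```text
t 5.53 tcp [ 0.5746 -0.1021  0.1805] F [-0.8 -5.5  2.8] w 0.0158
[-1.3, 0.9, 1.7] 
[-1.3, -6.5, -4.6] 
[-1.2, -14.8, -9.7] 
[-1.2, -23.8, -13.4] 
[-1.2, -33.3, -15.6] 
[-1.2, -43.0, -16.4] 
[-1.2, -52.7, -15.6] 
4.375897757201888
```

>>> {"name": "apply_moves", "arguments": {
  "increments": [
    {"grip":255,"xyz":[0.7,-2.5,-1.5],"rotation":[0,0,0]},
    {"grip":255,"xyz":[0.7,-6.3,-5],"rotation":[0,0,0]},
    {"grip":255,"xyz":[0.7,-14.5,-10.1],"rotation":[0,0,0]},
    {"grip":255,"xyz":[0.7,-14.5,-10.1],"rotation":[0,0,0]}
  ]
}}

```text
time: 6.02
ee_pos: [0.5885, -0.0945, 0.1914]
eef_rot: [0.866, -0.499, 0.003, -0.001]
ft_force: [-0.5, -1.6, 2.9]
width: 0.0157
```

```bash
python3 - <<'E'
from h import *
off=np.array([0,0,.004])
rows([PIN+.0625*(-np.cos(t)*U+np.sin(t)*np.array([0,0,1]))-off for t in np.radians(range(63,100,9))])
print(r.read_state()["ft_force"]@X,r.read_state()["ft_force"]@U)
c=viewer.camera("scene");cv2.imwrite("pics/s5.png",cv2.resize(c["img"][190:340,220:400],None,fx=4,fy=4))
E
```

```text
t 6.03 tcp [ 0.5885 -0.0945  0.1914] F [-0.5 -1.6  2.9] w 0.0157
[-1.6, 1.2, 0.7] 
[-1.6, -7.8, -3.0] 
[-1.6, -17.4, -5.2] 
[-1.6, -27.2, -6.0] 
[-1.5, -36.9, -5.2] 
1.0974081109091915 -1.2513248824443912
```

View pics/s5.png

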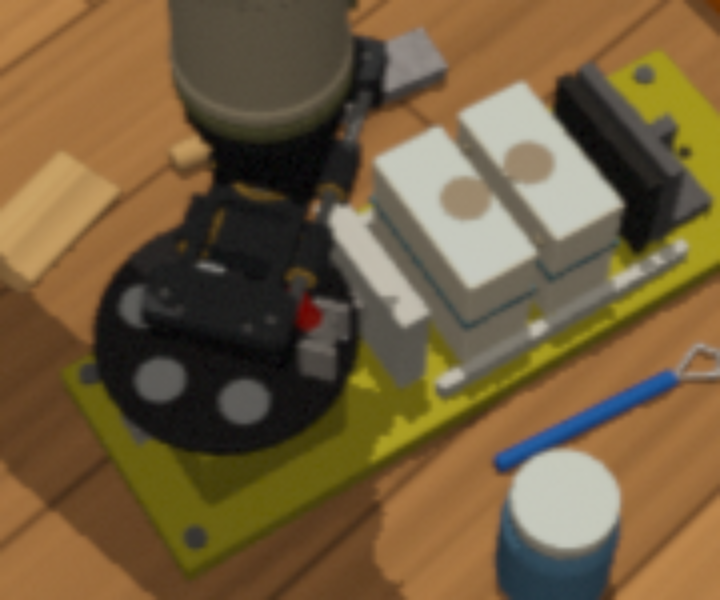

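The handle is about two thirds up, with the red sleeve at crop (310,315), and the wheel hasn't turned. I'll continue to upright.

>>> {"name": "apply_moves", "arguments": {
  "increments": [
    {"grip":255,"xyz":[0,-3.5,-2],"rotation":[0,0,0]},
    {"grip":255,"xyz":[0,-7.8,-3.6],"rotation":[0,0,0]},
    {"grip":255,"xyz":[0,-17.4,-6],"rotation":[0,0,0]},
    {"grip":255,"xyz":[0,-27.2,-6.8],"rotation":[0,0,0]},
    {"grip":255,"xyz":[0,-28,-6.8],"rotation":[0,0,0]}
  ]
}}

```text
time: 6.7
ee_pos: [0.6138, -0.0798, 0.1989]
eef_rot: [0.867, -0.499, 0.003, -0.002]
ft_force: [-1.7, -2.4, 6.7]
width: 0.0153
```

```bash
python3 - <<'E'
from h import *
off=np.array([0,0,.004])
rows([PIN+.0625*(-np.cos(t)*U+np.sin(t)*np.array([0,0,1]))-off for t in np.radians(range(81,100,9))])
print(r.read_state()["ft_force"]@X,r.read_state()["ft_force"]@U)
E
```

```text
t 6.7 tcp [ 0.6138 -0.0798  0.1989] F [-1.7 -2.4  6.7] w 0.0153
[-1.6, 11.9, 2.1] 
[-1.6, 2.1, 1.3] 
[-1.5, -7.6, 2.2] 
1.233684688189691 -2.669753327419685
```

>>> {"name": "apply_moves", "arguments": {
  "increments": [
    {"grip":255,"xyz":[0,1,-2],"rotation":[0,0,0]},
    {"grip":120,"xyz":[0,1,-2],"rotation":[0,0,0]},
    {"grip":0,"xyz":[0,1,-2],"rotation":[0,0,0]},
    {"grip":0,"xyz":[0,1,-2],"rotation":[0,0,0]},
    {"grip":0,"xyz":[0,1,-20],"rotation":[0,0,0]}
  ]
}}

```text
time: 7.32
ee_pos: [0.6121, -0.0802, 0.2185]
eef_rot: [0.867, -0.499, 0.002, -0.001]
ft_force: [0.7, -0.8, 0.0]
width: 0.0478
```

>>> {"name": "apply_moves", "arguments": {
  "increments": [
    {"grip":0,"xyz":[0,25,-35],"rotation":[0,0,0]},
    {"grip":0,"xyz":[0,70,-60],"rotation":[0,0,0]},
    {"grip":0,"xyz":[0,110,-60],"rotation":[0,0,0]},
    {"grip":0,"xyz":[0,110,-60],"rotation":[0,0,0]}
  ]
}}

```text
time: 7.82
ee_pos: [0.5153, -0.1376, 0.2804]
eef_rot: [0.866, -0.501, 0.004, -0.001]
ft_force: [0.4, 0.2, -0.2]
width: 0.0841
```

```bash
cat > look.py <<'E'
from h import *
import sys
n=sys.argv[1]
c=viewer.camera("scene");t=viewer.camera("top")
a=cv2.resize(c["img"][190:340,220:400],None,fx=4,fy=4);b=cv2.resize(t["img"][170:290,220:440],None,fx=3.5,fy=3.5)
cv2.imwrite(f"pics/{n}s.png",a);cv2.imwrite(f"pics/{n}t.png",b)
def red(cc,roi):
    x0,y0,x1,y1=roi;im=cc["img"];hsv=cv2.cvtColor(im,cv2.COLOR_BGR2HSV);m=np.zeros(im.shape[:2],bool);m[y0:y1,x0:x1]=1
    k=((hsv[...,0]<8)|(hsv[...,0]>172))&(hsv[...,1]>130)&(hsv[...,2]>60)&m
    v,u=np.nonzero(k);return deep(cc,np.c_[u,v])
for nm,cc,roi in(("scene",c,(230,225,340,320)),("top",t,(330,170,440,295))):
    P=red(cc,roi);P=P[(P[:,2]>.14)&(P[:,2]<.23)]
    if len(P)<10: print(nm,"few",len(P));continue
    mu=P.mean(0);d=np.linalg.svd(P-mu)[2][0];d*=np.sign(d[2])
    print(nm,len(P),"mean",mu.round(4),"dir",d.round(3),"z",P[:,2].min().round(3),P[:,2].max().round(3))
    h=P[P[:,2]>P[:,2].max()-.008]; l=P[P[:,2]<P[:,2].min()+.015];print("  top",h.mean(0).round(4),"low",l.mean(0).round(4))
E
python3 look.py a; python3 -c "
from h import *
rows([PIN])"
```

```text
scene 133 mean [ 0.6123 -0.0868  0.1953] dir [-0.149 -0.001  0.989] z 0.154 0.222
  top [ 0.6075 -0.0859  0.2175] low [ 0.6161 -0.0862  0.1618]
top 56 mean [ 0.6034 -0.0813  0.2091] dir [-0.006 -0.207  0.978] z 0.167 0.223
  top [ 0.6039 -0.0839  0.2179] low [ 0.6036 -0.0765  0.1749]
t 7.92 tcp [ 0.517  -0.1353  0.2795] F [-0.5  0.2 -0.6] w 0.0858
[-1.6, -108.7, 141.1]
```

View pics/as.png

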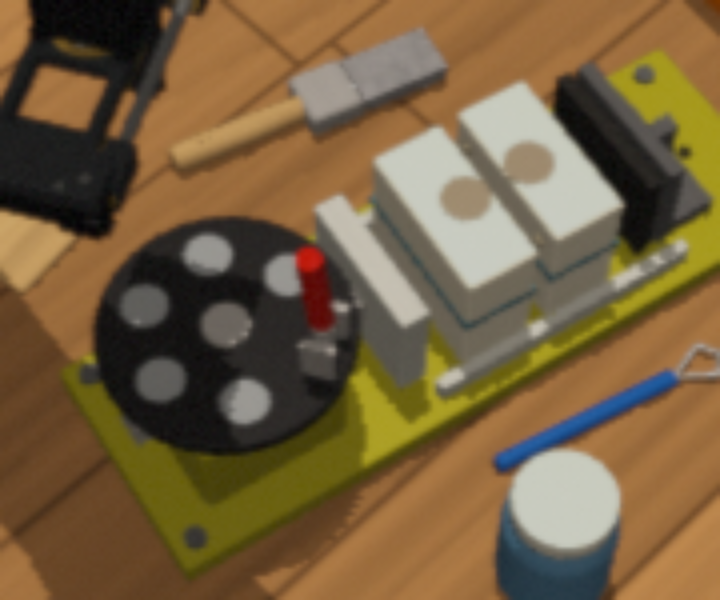

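View pics/at.png

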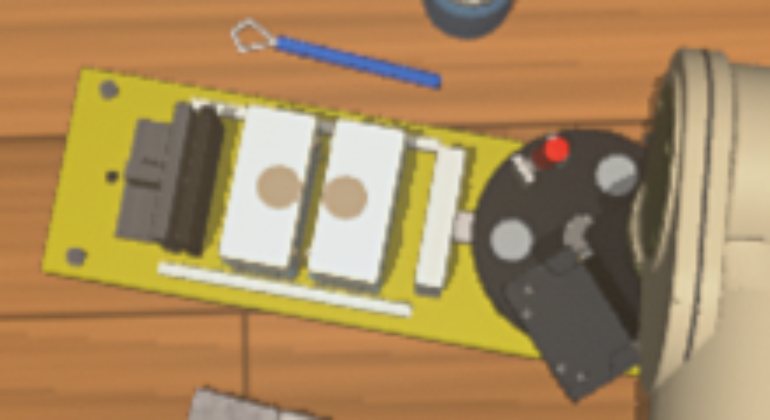

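The handle stands, with its tip at crop (311,258) in the scene view and (556,150) in the top view. Next I'll measure the tip's end-cap centre on the plane z = 0.218.

```bash
cat > cap.py <<'E'
from h import *
def cap(n,cc):
    im=cc["img"];hsv=cv2.cvtColor(im,cv2.COLOR_BGR2HSV);D=cc["range_z"]
    k=((hsv[...,0]<8)|(hsv[...,0]>172))&(hsv[...,1]>130)&(hsv[...,2]>60)
    v,u=np.nonzero(k);P=deep(cc,np.c_[u,v]);g=(abs(P[:,2]-.218)<.0035)&(np.hypot(*(P[:,:2]-H[:2]).T)<.1)
    if g.sum()<4: print(n,"few");return
    q=plane(cc,np.c_[u,v][g],.218);m=(q[:,:2].max(0)+q[:,:2].min(0))/2
    d=m-H[:2];print(n,g.sum(),"mid",m.round(4),"mean",q[:,:2].mean(0).round(4),"ext",np.ptp(q[:,:2],axis=0).round(4),"r",np.hypot(*d).round(4),"ang",np.degrees(np.arctan2(d[1],d[0])).round(1))
if __name__=="__main__":
    for n in("scene","top"): cap(n,viewer.camera(n))
E
python3 cap.py
```

```text
scene 36 mid [ 0.6084 -0.0858] mean [ 0.6077 -0.0859] ext [0.0153 0.0147] r 0.0546 ang 25.7
top 36 mid [ 0.6036 -0.0832] mean [ 0.6035 -0.0832] ext [0.0116 0.0136] r 0.0516 ang 30.6
```

```bash
python3 - <<'E'
from h import *
import cap
for n in("scene",):
    c=viewer.camera(n);gy,gx=np.mgrid[225:325,230:330];uv=np.c_[gx.ravel(),gy.ravel()]
    P=deep(c,uv);V=c["img"].max(2)[gy.ravel(),gx.ravel()];S=np.ptp(c["img"].astype(int),axis=2)[gy.ravel(),gx.ravel()]
    k=(abs(P[:,2]-.117)<.005)&(V<90)&(S<40)
    m=np.zeros((480,640),np.uint8);m[gy.ravel()[k],gx.ravel()[k]]=255
    m=cv2.morphologyEx(m,cv2.MORPH_OPEN,np.ones((3,3)))
    cs=max(cv2.findContours(m,0,cv2.CHAIN_APPROX_NONE)[0],key=cv2.contourArea)
    q=plane(c,cs.reshape(-1,2),.117)[:,:2].astype(np.float32);hul=cv2.convexHull(q);print(cv2.fitEllipse(hul),cv2.minEnclosingCircle(hul))
E
```

```text
((0.5630113482475281, -0.11283363401889801), (0.15069380402565002, 0.15400709211826324), 48.96004867553711) ((0.5631045699119568, -0.11298328638076782), 0.07762078940868378)
```

The wheel is still at about 30.5°. After correcting the scene view by its own hub offset, both cameras put the tip at r ≈ 52 mm against 60, so the handle leans inward about 5 to 6°. I'll regrip and push it outward a bit more.

```bash
python3 - <<'E'
from h import *
rows([[.6075,-.0831,.29],[.6075,-.0831,.197]],RT)
E
```

```text
t 8.07 tcp [ 0.5174 -0.1345  0.2783] F [0.9 0.7 0.3] w 0.0867
[1.0, -103.8, -11.2] [-0.3, -0.1, 0.2]
[0.8, -103.4, 81.8] [-0.3, -0.1, 0.2]
```

>>> {"name": "apply_moves", "arguments": {
  "increments": [
    {"grip":0,"xyz":[1,-50,-10],"rotation":[0,0,0.2]},
    {"grip":0,"xyz":[1,-103.5,-10],"rotation":[-0.3,0,0.2]},
    {"grip":0,"xyz":[1,-103.5,-5],"rotation":[-0.3,0,0.2]},
    {"grip":0,"xyz":[1,-103.5,20],"rotation":[-0.3,0,0.2]},
    {"grip":0,"xyz":[1,-103.5,20],"rotation":[-0.3,0,0.2]}
  ]
}}

```text
time: 8.7
ee_pos: [0.6064, -0.0833, 0.2568]
eef_rot: [0.866, -0.5, -0.001, 0.002]
ft_force: [-0.0, 0.3, 0.5]
width: 0.087
```

```bash
python3 - <<'E'
from h import *
rows([[.6075,-.0831,.29],[.6075,-.0831,.197]],RT)
E
```

```text
t 8.7 tcp [ 0.6064 -0.0833  0.2568] F [-0.   0.3  0.5] w 0.087
[0.4, -0.9, -33.2] [0.2, -0.0, 0.0]
[0.4, -1.3, 59.8] [0.2, -0.0, 0.0]
```

>>> {"name": "apply_moves", "arguments": {
  "increments": [
    {"grip":0,"xyz":[0.4,-1.2,25],"rotation":[0.2,0,0]},
    {"grip":80,"xyz":[0.4,-1.2,50],"rotation":[0.2,0,0]},
    {"grip":130,"xyz":[0.4,-1.2,60],"rotation":[0.2,0,0]},
    {"grip":180,"xyz":[0.4,-1.2,60],"rotation":[0.2,0,0]},
    {"grip":180,"xyz":[0.4,-1.2,60],"rotation":[0.2,0,0]}
  ]
}}

```text
time: 9.32
ee_pos: [0.608, -0.0831, 0.1982]
eef_rot: [0.866, -0.5, 0.001, -0.0]
ft_force: [-0.9, 0.9, 0.2]
width: 0.0553
```

```bash
python3 look.py b; python3 -c "
from h import *
rows([PIN])"
```

```text
t 9.43 tcp [ 0.6079 -0.0831  0.198 ] F [-0.7 -0.3 -1.2] w 0.0467
[-1.6, -4.5, 59.0] Traceback (most recent call last):
  File "look.py", line 12, in <module>
    P=red(cc,roi);P=P[(P[:,2]>.14)&(P[:,2]<.23)]
  File "look.py", line 10, in red
    v,u=np.nonzero(k);return deep(cc,np.c_[u,v])
                             ~~~~^^^^^^^^^^^^^^^
  File "h.py", line 17, in deep
    uv=np.atleast_2d(uv); o,d=pts(c,uv); z=np.array([c["range_z"][int(v),int(u)] for u,v in uv]); return o+d*z[:,None]
                              ~~~^^^^^^
  File "h.py", line 9, in pts
    n=cv2.undistortPoints(uv.reshape(-1,1,2),K(c),np.array(c["D"],float)).reshape(-1,2)
      ~~~~~~~~~~~~~~~~~~~^^^^^^^^^^^^^^^^^^^^^^^^^^^^^^^^^^^^^^^^^^^^^^^^
cv2.error: OpenCV(4.12.0) /io/opencv/modules/calib3d/src/undistort.dispatch.cpp:347: error: (-215:Assertion failed) CV_IS_MAT(_src) && CV_IS_MAT(_dst) && (_src->rows == 1 || _src->cols == 1) && (_dst->rows == 1 || _dst->cols == 1) && _src->cols + _src->rows - 1 == _dst->rows + _dst->cols - 1 && (CV_MAT_TYPE(_src->type) == CV_32FC2 || CV_MAT_TYPE(_src->type) == CV_64FC2) && (CV_MAT_TYPE(_dst->type) == CV_32FC2 || CV_MAT_TYPE(_dst->type) == CV_64FC2) in function 'cvUndistortPointsInternal'
```

View pics/bs.png

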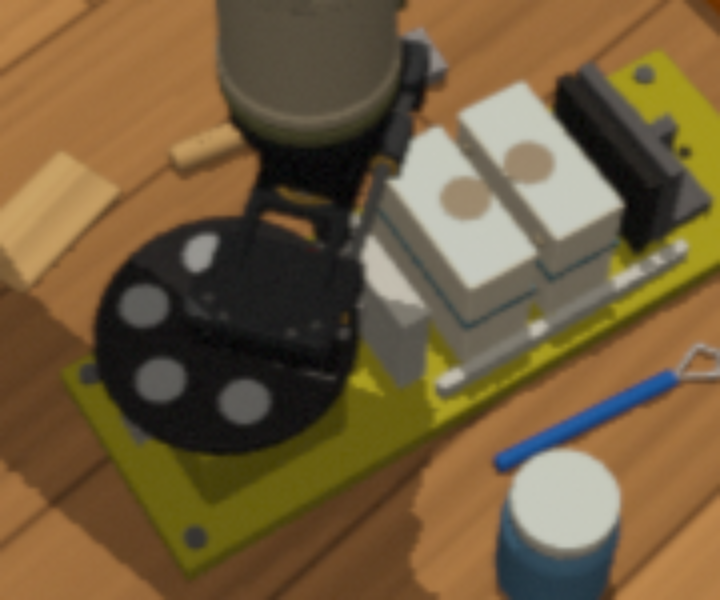

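The handle is hidden behind the gripper, which is at crop (270,310). I'll close with a firm grip.

>>> {"name": "apply_moves", "arguments": {
  "increments": [
    {"grip":255,"xyz":[0,0,0],"rotation":[0,0,0]},
    {"grip":255,"xyz":[0,0,0],"rotation":[0,0,0]},
    {"grip":255,"xyz":[0,0,0],"rotation":[0,0,0]},
    {"grip":255,"xyz":[0,0,0],"rotation":[0,0,0]}
  ],
  "squeeze": 20
}}

```text
time: 9.93
ee_pos: [0.6079, -0.0832, 0.198]
eef_rot: [0.866, -0.5, 0.001, -0.0]
ft_force: [-0.5, -0.7, -0.0]
width: 0.0152
```

>>> {"name": "apply_moves", "arguments": {
  "increments": [
    {"grip":255,"xyz":[0,-2,0],"rotation":[0,0,0]},
    {"grip":255,"xyz":[0,-4,0],"rotation":[0,0,0]},
    {"grip":255,"xyz":[0,-6.5,0],"rotation":[0,0,0]},
    {"grip":255,"xyz":[0,-6.5,0],"rotation":[0,0,0]}
  ]
}}

```text
time: 10.42
ee_pos: [0.6138, -0.0799, 0.1982]
eef_rot: [0.866, -0.5, 0.001, -0.0]
ft_force: [-3.2, -1.6, 3.3]
width: 0.0154
```

```bash
python3 -c "
from h import *
rows([PIN]);s=r.read_state();p=s['ee_pos']-H;print(np.hypot(p[0],p[1]),np.degrees(np.arctan2(p[1],p[0])),s['ft_force']@X,s['ft_force']@U)"
```

```text
t 10.43 tcp [ 0.6138 -0.0799  0.1982] F [-3.2 -1.6  3.3] w 0.0154
[-1.7, 2.2, 59.1] 
0.06214137996071404 28.498150280420596 -0.21799938689303885 -3.598700131667639
```

>>> {"name": "apply_moves", "arguments": {
  "increments": [
    {"grip":150,"xyz":[0,0,0],"rotation":[0,0,0]},
    {"grip":0,"xyz":[0,0,0],"rotation":[0,0,0]},
    {"grip":0,"xyz":[0,0,0],"rotation":[0,0,0]},
    {"grip":0,"xyz":[0,0,-30],"rotation":[0,0,0]},
    {"grip":0,"xyz":[0,30,-70],"rotation":[0,0,0]}
  ]
}}

```text
time: 11.05
ee_pos: [0.5877, -0.0934, 0.2676]
eef_rot: [0.867, -0.498, -0.0, -0.001]
ft_force: [0.1, -1.3, 0.6]
width: 0.0572
```

>>> {"name": "apply_moves", "arguments": {
  "increments": [
    {"grip":0,"xyz":[0,50,-20],"rotation":[0,0,0]},
    {"grip":0,"xyz":[0,75,-20],"rotation":[0,0,0]}
  ]
}}

```text
time: 11.3
ee_pos: [0.5221, -0.1325, 0.2896]
eef_rot: [0.867, -0.499, 0.001, -0.001]
ft_force: [0.1, -0.7, -0.6]
width: 0.077
```

```bash
python3 cap.py; python3 look.py c; python3 -c "
from h import *
rows([H+.060*U+.0013*X+[0,0,.25]],RT)"
```

```text
scene 35 mid [ 0.6138 -0.0829] mean [ 0.6135 -0.0825] ext [0.0164 0.0147] r 0.0607 ang 26.0
top 32 mid [ 0.6095 -0.079 ] mean [ 0.61   -0.0799] ext [0.0136 0.0136] r 0.0588 ang 31.2
scene 121 mean [ 0.6163 -0.0851  0.1954] dir [-0.066  0.057  0.996] z 0.154 0.222
  top [ 0.6135 -0.0827  0.2182] low [ 0.6174 -0.0866  0.1622]
top 61 mean [ 0.6078 -0.0787  0.2079] dir [ 0.122 -0.088  0.989] z 0.169 0.224
  top [ 0.6095 -0.0803  0.2186] low [ 0.6055 -0.0763  0.1754]
t 11.5 tcp [ 0.523  -0.1311  0.2877] F [-0.1  0.1 -0.2] w 0.0859
[1.0, -102.1, 37.8] [-0.1, 0.0, 0.2]
```

View pics/cs.png

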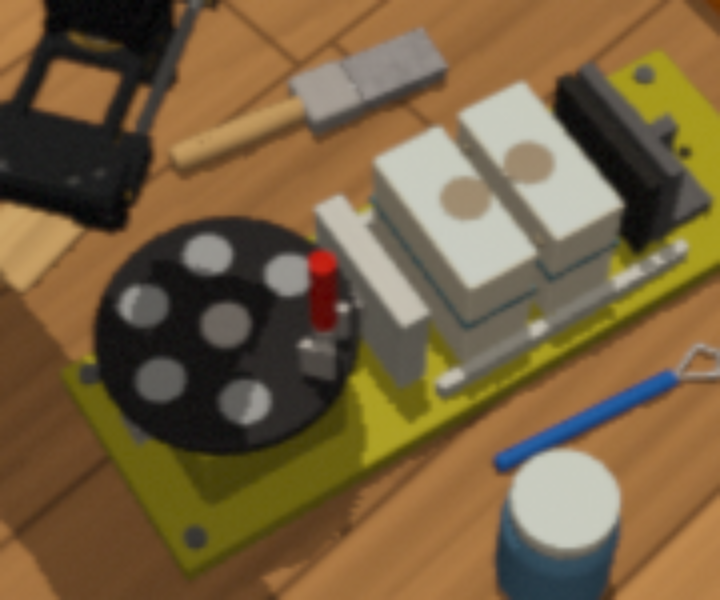

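The handle is upright within about 1° (tip r 59 mm in both views) and the wheel is still at 30.5°. I'll regrip, nudge it 2 mm outward and begin cranking.

```bash
python3 - <<'E'
from h import *
rows([[.6116,-.0812,.25],[.6116,-.0812,.199]],RT)
E
```

```text
t 11.5 tcp [ 0.523  -0.1311  0.2877] F [-0.1  0.1 -0.2] w 0.0859
[1.4, -101.6, 37.8] [-0.1, 0.0, 0.2]
[1.4, -101.5, 88.8] [-0.1, 0.0, 0.2]
```

>>> {"name": "apply_moves", "arguments": {
  "increments": [
    {"grip":0,"xyz":[1.4,-50,0],"rotation":[0,0,0.2]},
    {"grip":0,"xyz":[1.4,-101.5,0],"rotation":[0,0,0.2]},
    {"grip":0,"xyz":[1.4,-101.5,5],"rotation":[0,0,0.2]},
    {"grip":0,"xyz":[1.4,-101.5,38],"rotation":[0,0,0.2]},
    {"grip":0,"xyz":[1.4,-101.5,40],"rotation":[0,0,0.2]}
  ]
}}

```text
time: 12.12
ee_pos: [0.6104, -0.081, 0.2452]
eef_rot: [0.866, -0.5, -0.002, 0.0]
ft_force: [0.3, -0.1, 0.6]
width: 0.0868
```

```bash
python3 - <<'E'
from h import *
rows([[.6116,-.0812,.199]],RT)
E
```

```text
t 12.12 tcp [ 0.6104 -0.081   0.2452] F [ 0.3 -0.1  0.6] w 0.0868
[1.0, -1.0, 46.2] [0.1, 0.2, 0.0]
```

>>> {"name": "apply_moves", "arguments": {
  "increments": [
    {"grip":80,"xyz":[1,-1,25],"rotation":[0,0,0]},
    {"grip":130,"xyz":[1,-1,50],"rotation":[0,0,0]},
    {"grip":180,"xyz":[1,-1,57],"rotation":[0,0,0]},
    {"grip":255,"xyz":[1,-1,57],"rotation":[0,0,0]},
    {"grip":255,"xyz":[1,-1,57],"rotation":[0,0,0]}
  ],
  "squeeze": 25
}}

```text
time: 12.75
ee_pos: [0.6122, -0.0811, 0.1897]
eef_rot: [0.866, -0.5, -0.001, -0.0]
ft_force: [0.2, -0.2, 1.1]
width: 0.0451
```

>>> {"name": "apply_moves", "arguments": {
  "increments": [
    {"grip":255,"xyz":[0,0,0],"rotation":[0,0,0]},
    {"grip":255,"xyz":[0,0,0],"rotation":[0,0,0]},
    {"grip":255,"xyz":[0,-1,0],"rotation":[0,0,0]},
    {"grip":255,"xyz":[0,-2,0],"rotation":[0,0,0]},
    {"grip":255,"xyz":[0,-2,0],"rotation":[0,0,0]}
  ]
}}

```text
time: 13.38
ee_pos: [0.6138, -0.0802, 0.1899]
eef_rot: [0.866, -0.5, -0.002, -0.0]
ft_force: [-4.2, -0.2, 5.2]
width: 0.0157
```

```bash
cat > crank.py <<'E'
from h import *
import sys
C=np.array([.5605,-.1117,0]); 
def go(angs,rad,C=C,z=None):
    s=r.read_state();p=np.array(s["ee_pos"]);d=p-C;a=np.degrees(np.arctan2(d[1],d[0]));F=np.array(s["ft_force"])
    er=np.array([np.cos(np.radians(a)),np.sin(np.radians(a)),0]);et=np.array([er[1],-er[0],0])
    print("ang",a.round(2),"r",np.hypot(d[0],d[1]).round(4),"Ftang(resist)",(-F@et).round(2),"Frad(on tool)",(F@er).round(2),"Fz",F[2].round(1))
    z=p[2] if z is None else z
    rows([[C[0]+rad*np.cos(np.radians(x)),C[1]+rad*np.sin(np.radians(x)),z] for x in a-np.array(angs)],RT)
    print("j",s["joint_positions"].round(2))
if __name__=="__main__": go([float(x) for x in sys.argv[2].split(",")],float(sys.argv[1]))
E
python3 crank.py .0605 4,10,18,26,34
```

```text
ang 30.6 r 0.0619 Ftang(resist) 2.0 Frad(on tool) -3.71 Fz 5.2
t 13.38 tcp [ 0.6138 -0.0802  0.1899] F [-4.2 -0.2  5.2] w 0.0157
[4.2, 1.5, -0.0] [0.1, 0.2, 0.0]
[10.5, 2.2, -0.0] [0.1, 0.2, 0.0]
[18.7, 4.1, -0.0] [0.1, 0.2, 0.0]
[26.6, 7.2, -0.1] [0.1, 0.2, 0.0]
[34.0, 11.4, -0.1] [0.1, 0.2, 0.0]
j [ 0.44  0.39 -0.5   1.51  0.19  1.29 -1.12]
```

>>> {"name": "apply_moves", "arguments": {
  "increments": [
    {"grip":255,"xyz":[4.2,1,0],"rotation":[0,0,0]},
    {"grip":255,"xyz":[10.5,1.8,0],"rotation":[0,0,0]},
    {"grip":255,"xyz":[18.7,3.7,0],"rotation":[0,0,0]},
    {"grip":255,"xyz":[26.6,6.9,0],"rotation":[0,0,0]},
    {"grip":255,"xyz":[34,11.1,0],"rotation":[0,0,0]}
  ]
}}

```text
time: 14.0
ee_pos: [0.6213, -0.1157, 0.1899]
eef_rot: [0.866, -0.5, -0.001, -0.0]
ft_force: [-2.4, 3.6, 4.1]
width: 0.0152
```

```bash
python3 crank.py .061 8,16,24,32,40
```

```text
ang -3.81 r 0.0609 Ftang(resist) 3.45 Frad(on tool) -2.66 Fz 4.1
t 14.0 tcp [ 0.6213 -0.1157  0.1899] F [-2.4  3.6  4.1] w 0.0152
[6.8, 5.2, -0.0] [0.1, 0.2, -0.0]
[12.7, 11.3, -0.0] [0.1, 0.2, -0.0]
[17.7, 18.1, -0.0] [0.1, 0.2, -0.0]
[21.7, 25.6, -0.0] [0.1, 0.2, -0.0]
[24.7, 33.6, -0.0] [0.1, 0.2, -0.0]
j [ 0.48  0.42 -0.48  1.47  0.19  1.3  -1.07]
```

>>> {"name": "apply_moves", "arguments": {
  "increments": [
    {"grip":255,"xyz":[6.8,5.3,0],"rotation":[0,0,0]},
    {"grip":255,"xyz":[12.6,11.5,0],"rotation":[0,0,0]},
    {"grip":255,"xyz":[17.5,18.3,0],"rotation":[0,0,0]},
    {"grip":255,"xyz":[21.5,25.8,0],"rotation":[0,0,0]},
    {"grip":255,"xyz":[24.4,33.7,0],"rotation":[0,0,0]}
  ]
}}

```text
time: 14.62
ee_pos: [0.6041, -0.1535, 0.1898]
eef_rot: [0.866, -0.5, -0.002, -0.001]
ft_force: [-1.9, 7.1, 4.3]
width: 0.0152
```

```bash
python3 crank.py .0605 8,16,24,32,40
```

```text
ang -43.77 r 0.0604 Ftang(resist) 3.79 Frad(on tool) -6.28 Fz 4.3
t 14.62 tcp [ 0.6041 -0.1535  0.1898] F [-1.9  7.1  4.3] w 0.0152
[1.9, 8.2, -0.0] [0.0, 0.2, 0.0]
[2.5, 16.6, -0.0] [0.0, 0.2, 0.0]
[1.9, 25.1, 0.0] [0.0, 0.2, 0.0]
[0.2, 33.3, 0.0] [0.0, 0.2, 0.0]
[-2.7, 41.3, 0.0] [0.0, 0.2, 0.0]
j [ 0.54  0.39 -0.47  1.5   0.18  1.29 -0.99]
```

```bash
sed -i 's/C=np.array(\[.5605,-.1117,0\])/C=np.array([.5598,-.1110,0])/' crank.py; python3 crank.py .060 8,16,24,32,40
```

```text
ang -43.79 r 0.0614 Ftang(resist) 3.79 Frad(on tool) -6.29 Fz 4.3
t 14.62 tcp [ 0.6041 -0.1535  0.1898] F [-1.9  7.1  4.3] w 0.0152
[0.4, 8.6, 0.0] [0.0, 0.2, 0.0]
[1.0, 16.9, 0.0] [0.0, 0.2, 0.0]
[0.5, 25.3, 0.0] [0.0, 0.2, 0.0]
[-1.2, 33.5, 0.0] [0.0, 0.2, 0.0]
[-4.1, 41.3, 0.0] [0.0, 0.2, 0.0]
j [ 0.54  0.39 -0.47  1.5   0.18  1.29 -0.99]
```

>>> {"name": "apply_moves", "arguments": {
  "increments": [
    {"grip":255,"xyz":[0.8,8.5,0],"rotation":[0,0,0]},
    {"grip":255,"xyz":[1.2,16.9,0],"rotation":[0,0,0]},
    {"grip":255,"xyz":[0.5,25.3,0],"rotation":[0,0,0]},
    {"grip":255,"xyz":[-1.2,33.5,0],"rotation":[0,0,0]},
    {"grip":255,"xyz":[-4.1,41.3,0],"rotation":[0,0,0]}
  ]
}}

```text
time: 15.25
ee_pos: [0.566, -0.1708, 0.1899]
eef_rot: [0.866, -0.5, -0.001, -0.001]
ft_force: [4.0, 4.1, 1.0]
width: 0.0152
```

```bash
python3 crank.py .060 8,16,24,32,40
```

```text
ang -84.11 r 0.0601 Ftang(resist) 4.42 Frad(on tool) -3.7 Fz 1.0
t 15.25 tcp [ 0.566  -0.1708  0.1899] F [4.  4.1 1. ] w 0.0152
[-4.0, 7.4, 0.0] [0.0, 0.2, 0.0]
[-8.9, 14.1, 0.0] [0.0, 0.2, 0.0]
[-14.8, 20.1, 0.1] [0.0, 0.2, 0.0]
[-21.4, 25.3, 0.1] [0.0, 0.2, 0.0]
[-28.6, 29.4, 0.1] [0.0, 0.2, 0.0]
j [ 0.6   0.32 -0.47  1.59  0.15  1.27 -0.94]
```

>>> {"name": "apply_moves", "arguments": {
  "increments": [
    {"grip":255,"xyz":[-4,7.3,0],"rotation":[0,0,0]},
    {"grip":255,"xyz":[-8.9,14,0],"rotation":[0,0,0]},
    {"grip":255,"xyz":[-14.8,20,0],"rotation":[0,0,0]},
    {"grip":255,"xyz":[-21.4,25.2,0],"rotation":[0,0,0]},
    {"grip":255,"xyz":[-28.6,29.3,0],"rotation":[0,0,0]}
  ]
}}

```text
time: 15.88
ee_pos: [0.5262, -0.161, 0.1899]
eef_rot: [0.866, -0.5, -0.001, -0.001]
ft_force: [6.0, 1.4, -1.5]
width: 0.0148
```

```bash
python3 crank.py .060 8,16,24,32,40;python3 look.py d
```

```text
ang -123.93 r 0.0603 Ftang(resist) 4.23 Frad(on tool) -4.56 Fz -1.5
t 15.88 tcp [ 0.5262 -0.161   0.1899] F [ 6.   1.4 -1.5] w 0.0148
[-7.9, 2.9, 0.0] [-0.0, 0.1, -0.0]
[-16.0, 4.9, 0.0] [-0.0, 0.1, -0.0]
[-24.3, 5.8, 0.1] [-0.0, 0.1, -0.0]
[-32.7, 5.5, 0.1] [-0.0, 0.1, -0.0]
[-40.9, 4.1, 0.1] [-0.0, 0.1, -0.0]
j [ 0.63  0.23 -0.48  1.69  0.11  1.24 -0.92]
scene 10 mean [ 0.5371 -0.1634  0.1686] dir [ 0.337 -0.247  0.909] z 0.159 0.184
  top [ 0.543  -0.1682  0.1832] low [ 0.5346 -0.1614  0.1623]Traceback (most recent call last):
  File "look.py", line 12, in <module>
    P=red(cc,roi);P=P[(P[:,2]>.14)&(P[:,2]<.23)]
  File "look.py", line 10, in red
    v,u=np.nonzero(k);return deep(cc,np.c_[u,v])
                             ~~~~^^^^^^^^^^^^^^^
  File "h.py", line 17, in deep
    uv=np.atleast_2d(uv); o,d=pts(c,uv); z=np.array([c["range_z"][int(v),int(u)] for u,v in uv]); return o+d*z[:,None]
                              ~~~^^^^^^
  File "h.py", line 9, in pts
    n=cv2.undistortPoints(uv.reshape(-1,1,2),K(c),np.array(c["D"],float)).reshape(-1,2)
      ~~~~~~~~~~~~~~~~~~~^^^^^^^^^^^^^^^^^^^^^^^^^^^^^^^^^^^^^^^^^^^^^^^^
cv2.error: OpenCV(4.12.0) /io/opencv/modules/calib3d/src/undistort.dispatch.cpp:347: error: (-215:Assertion failed) CV_IS_MAT(_src) && CV_IS_MAT(_dst) && (_src->rows == 1 || _src->cols == 1) && (_dst->rows == 1 || _dst->cols == 1) && _src->cols + _src->rows - 1 == _dst->rows + _dst->cols - 1 && (CV_MAT_TYPE(_src->type) == CV_32FC2 || CV_MAT_TYPE(_src->type) == CV_64FC2) && (CV_MAT_TYPE(_dst->type) == CV_32FC2 || CV_MAT_TYPE(_dst->type) == CV_64FC2) in function 'cvUndistortPointsInternal'
```

View pics/dt.png

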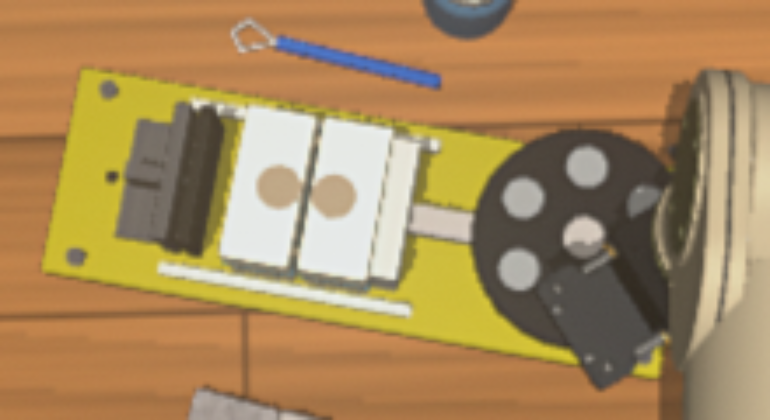

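The top view shows the jaw against the front half, about 4 mm between the halves at crop (307,200) and about 15 mm to the pad at (215,180). So firm-up should come roughly 90° ± 25° further on. Resistance is 4.2 N.

>>> {"name": "apply_moves", "arguments": {
  "increments": [
    {"grip":255,"xyz":[-8,2.6,0],"rotation":[0,0,0]},
    {"grip":255,"xyz":[-16,4.5,0],"rotation":[0,0,0]},
    {"grip":255,"xyz":[-24.3,5.3,0],"rotation":[0,0,0]},
    {"grip":255,"xyz":[-32.7,5,0],"rotation":[0,0,0]}
  ]
}}

```text
time: 16.48
ee_pos: [0.505, -0.1364, 0.1899]
eef_rot: [0.866, -0.501, -0.0, -0.0]
ft_force: [7.0, -2.1, -3.9]
width: 0.0154
```

```bash
python3 crank.py .0595 6,12,18,24,30
```

```text
ang -155.16 r 0.0604 Ftang(resist) 4.82 Frad(on tool) -5.52 Fz -3.9
t 16.48 tcp [ 0.505  -0.1364  0.1899] F [ 7.  -2.1 -3.9] w 0.0154
[-6.1, -1.7, 0.0] [0.0, 0.1, -0.1]
[-12.1, -3.3, 0.0] [0.0, 0.1, -0.1]
[-18.0, -5.4, 0.0] [0.0, 0.1, -0.1]
[-23.6, -8.1, 0.0] [0.0, 0.1, -0.1]
[-28.8, -11.4, 0.0] [0.0, 0.1, -0.1]
j [ 0.63  0.17 -0.49  1.76  0.09  1.23 -0.94]
```

>>> {"name": "apply_moves", "arguments": {
  "increments": [
    {"grip":255,"xyz":[-6.1,-1.9,0],"rotation":[0,0,0]},
    {"grip":255,"xyz":[-12,-3.6,0],"rotation":[0,0,0]},
    {"grip":255,"xyz":[-17.8,-5.8,0],"rotation":[0,0,0]},
    {"grip":255,"xyz":[-23.4,-8.5,0],"rotation":[0,0,0]}
  ]
}}

```text
time: 16.98
ee_pos: [0.5003, -0.1144, 0.1899]
eef_rot: [0.865, -0.502, 0.0, 0.001]
ft_force: [0.9, -4.2, 0.1]
width: 0.0149
```

```bash
python3 crank.py .0593 3,6,9,12,15
```

```text
ang -176.71 r 0.0596 Ftang(resist) 4.29 Frad(on tool) -0.67 Fz 0.1
t 16.98 tcp [ 0.5003 -0.1144  0.1899] F [ 0.9 -4.2  0.1] w 0.0149
[-2.6, -1.8, -0.0] [0.1, -0.1, -0.2]
[-5.3, -3.4, -0.0] [0.1, -0.1, -0.2]
[-7.8, -5.1, -0.0] [0.1, -0.1, -0.2]
[-10.3, -7.0, -0.0] [0.1, -0.1, -0.2]
[-12.7, -9.0, -0.0] [0.1, -0.1, -0.2]
j [ 0.61  0.15 -0.51  1.79  0.08  1.23 -0.98]
```

>>> {"name": "apply_moves", "arguments": {
  "increments": [
    {"grip":255,"xyz":[-2.7,-1.5,0],"rotation":[0,0,0]},
    {"grip":255,"xyz":[-5.4,-3.1,0],"rotation":[0,0,0]},
    {"grip":255,"xyz":[-8,-4.9,0],"rotation":[0,0,0]},
    {"grip":255,"xyz":[-10.4,-6.9,0],"rotation":[0,0,0]},
    {"grip":255,"xyz":[-12.8,-8.9,0],"rotation":[0,0,0]}
  ]
}}

```text
time: 17.6
ee_pos: [0.5014, -0.1, 0.1899]
eef_rot: [0.865, -0.502, 0.0, 0.002]
ft_force: [0.6, -4.6, 1.4]
width: 0.0152
```

```bash
python3 crank.py .0595 3,6,9,12,15
```

```text
ang 169.3 r 0.0595 Ftang(resist) 4.38 Frad(on tool) -1.47 Fz 1.4
t 17.6 tcp [ 0.5014 -0.1     0.1899] F [ 0.6 -4.6  1.4] w 0.0152
[-2.3, -2.0, -0.0] [0.2, -0.1, -0.3]
[-4.6, -4.2, -0.0] [0.2, -0.1, -0.3]
[-6.6, -6.6, -0.0] [0.2, -0.1, -0.3]
[-8.6, -9.0, -0.0] [0.2, -0.1, -0.3]
[-10.4, -11.5, -0.1] [0.2, -0.1, -0.3]
j [ 0.59  0.15 -0.52  1.79  0.08  1.23 -1.01]
```

>>> {"name": "apply_moves", "arguments": {
  "increments": [
    {"grip":255,"xyz":[-2.3,-2,0],"rotation":[0,0,0]},
    {"grip":255,"xyz":[-4.6,-4.2,0],"rotation":[0,0,0]},
    {"grip":255,"xyz":[-6.7,-6.6,0],"rotation":[0,0,0]},
    {"grip":255,"xyz":[-8.7,-9,0],"rotation":[0,0,0]},
    {"grip":255,"xyz":[-10.4,-11.5,0],"rotation":[0,0,0]}
  ]
}}

```text
time: 18.23
ee_pos: [0.5061, -0.0851, 0.1898]
eef_rot: [0.865, -0.502, 0.0, 0.002]
ft_force: [-0.9, -4.1, 3.3]
width: 0.0154
```

```bash
python3 crank.py .0595 3,6,9,12,15; python3 look.py e >/dev/null 2>&1
```

```text
ang 154.21 r 0.0596 Ftang(resist) 4.14 Frad(on tool) -0.95 Fz 3.3
t 18.23 tcp [ 0.5061 -0.0851  0.1898] F [-0.9 -4.1  3.3] w 0.0154
[-1.6, -2.7, -0.0] [0.2, -0.1, -0.3]
[-3.2, -5.4, -0.0] [0.2, -0.1, -0.3]
[-4.6, -8.1, -0.0] [0.2, -0.1, -0.3]
[-5.9, -11.0, -0.1] [0.2, -0.1, -0.3]
[-7.0, -13.9, -0.1] [0.2, -0.1, -0.3]
j [ 0.57  0.15 -0.54  1.78  0.09  1.23 -1.04]
```

View pics/et.png

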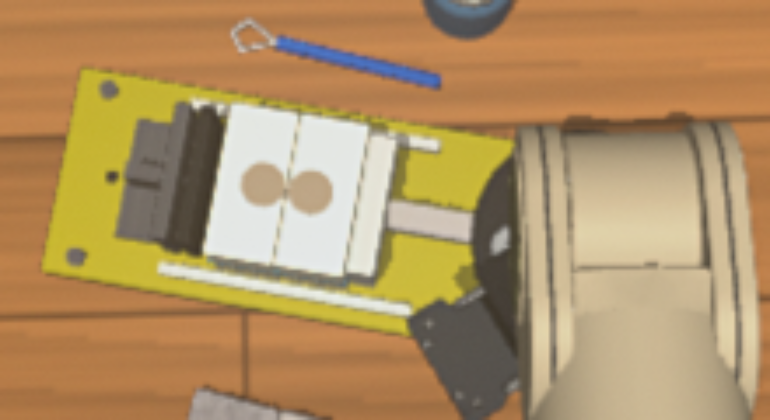

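The halves are closed and the back half is nearly at the pad, at crop (215,180). I'll take small steps from here; the baseline resistance is about 4.3 N.

>>> {"name": "apply_moves", "arguments": {
  "increments": [
    {"grip":255,"xyz":[-0.9,-1.4,0],"rotation":[0,0,0]},
    {"grip":255,"xyz":[-1.6,-2.7,0],"rotation":[0,0,0]},
    {"grip":255,"xyz":[-2.5,-4.1,0],"rotation":[0,0,0]},
    {"grip":255,"xyz":[-3.2,-5.4,0],"rotation":[0,0,0]}
  ]
}}

```text
time: 18.82
ee_pos: [0.5094, -0.0791, 0.1898]
eef_rot: [0.865, -0.502, 0.0, 0.002]
ft_force: [-1.4, -4.8, 4.2]
width: 0.0154
```

```bash
python3 crank.py .0595 1.5,3,4.5,6
```

```text
ang 147.67 r 0.0596 Ftang(resist) 4.81 Frad(on tool) -1.36 Fz 4.2
t 18.82 tcp [ 0.5094 -0.0791  0.1898] F [-1.4 -4.8  4.2] w 0.0154
[-0.6, -1.4, -0.0] [0.2, -0.1, -0.2]
[-1.3, -2.8, -0.0] [0.2, -0.1, -0.2]
[-1.9, -4.3, -0.0] [0.2, -0.1, -0.2]
[-2.5, -5.7, -0.0] [0.2, -0.1, -0.2]
j [ 0.56  0.16 -0.54  1.78  0.09  1.23 -1.06]
```

>>> {"name": "apply_moves", "arguments": {
  "increments": [
    {"grip":255,"xyz":[-0.6,-1.4,0],"rotation":[0,0,0]},
    {"grip":255,"xyz":[-1.3,-2.8,0],"rotation":[0,0,0]},
    {"grip":255,"xyz":[-1.9,-4.3,0],"rotation":[0,0,0]},
    {"grip":255,"xyz":[-2.5,-5.7,0],"rotation":[0,0,0]}
  ]
}}

```text
time: 19.32
ee_pos: [0.5131, -0.074, 0.1898]
eef_rot: [0.865, -0.502, 0.0, 0.002]
ft_force: [-2.0, -4.1, 4.6]
width: 0.015
```

```bash
python3 crank.py .0595 1.5,3,4.5,6
```

```text
ang 141.57 r 0.0596 Ftang(resist) 4.45 Frad(on tool) -0.96 Fz 4.6
t 19.32 tcp [ 0.5131 -0.074   0.1898] F [-2.  -4.1  4.6] w 0.015
[-0.5, -1.5, -0.0] [0.2, -0.1, -0.2]
[-1.0, -3.0, -0.0] [0.2, -0.1, -0.2]
[-1.5, -4.4, -0.0] [0.2, -0.1, -0.2]
[-1.9, -5.9, -0.0] [0.2, -0.1, -0.2]
j [ 0.55  0.17 -0.54  1.77  0.1   1.23 -1.07]
```

>>> {"name": "apply_moves", "arguments": {
  "increments": [
    {"grip":255,"xyz":[-0.5,-1.5,0],"rotation":[0,0,0]},
    {"grip":255,"xyz":[-1,-3,0],"rotation":[0,0,0]},
    {"grip":255,"xyz":[-1.5,-4.4,0],"rotation":[0,0,0]},
    {"grip":255,"xyz":[-1.9,-5.9,0],"rotation":[0,0,0]}
  ]
}}

```text
time: 19.82
ee_pos: [0.5172, -0.0692, 0.1898]
eef_rot: [0.865, -0.502, -0.0, 0.002]
ft_force: [-3.3, -3.2, 5.4]
width: 0.0156
```

```bash
python3 crank.py .0595 1.5,3,4.5,6
```

```text
ang 135.49 r 0.0597 Ftang(resist) 4.55 Frad(on tool) 0.09 Fz 5.4
t 19.82 tcp [ 0.5172 -0.0692  0.1898] F [-3.3 -3.2  5.4] w 0.0156
[-0.2, -1.6, -0.0] [0.2, -0.1, -0.2]
[-0.6, -3.1, -0.0] [0.2, -0.1, -0.2]
[-0.9, -4.6, -0.0] [0.2, -0.1, -0.2]
[-1.2, -6.1, -0.0] [0.2, -0.1, -0.2]
j [ 0.54  0.18 -0.55  1.76  0.1   1.23 -1.08]
```

>>> {"name": "apply_moves", "arguments": {
  "increments": [
    {"grip":255,"xyz":[-0.2,-1.5,0],"rotation":[0,0,0]},
    {"grip":255,"xyz":[-0.6,-3.1,0],"rotation":[0,0,0]},
    {"grip":255,"xyz":[-0.9,-4.6,0],"rotation":[0,0,0]},
    {"grip":255,"xyz":[-1.2,-6.1,0],"rotation":[0,0,0]}
  ]
}}

```text
time: 20.32
ee_pos: [0.5219, -0.0647, 0.1898]
eef_rot: [0.865, -0.502, -0.0, 0.002]
ft_force: [-3.1, -2.1, 4.7]
width: 0.0149
```

```bash
python3 crank.py .0595 1.5,3,4.5,6;  python3 look.py f >/dev/null 2>&1
```

```text
ang 129.33 r 0.0598 Ftang(resist) 3.74 Frad(on tool) 0.4 Fz 4.7
t 20.32 tcp [ 0.5219 -0.0647  0.1898] F [-3.1 -2.1  4.7] w 0.0149
[0.1, -1.6, -0.0] [0.2, -0.1, -0.2]
[-0.1, -3.1, -0.0] [0.2, -0.1, -0.2]
[-0.3, -4.7, -0.0] [0.2, -0.1, -0.2]
[-0.4, -6.2, -0.0] [0.2, -0.1, -0.2]
j [ 0.53  0.19 -0.55  1.75  0.11  1.23 -1.1 ]
```

View pics/ft.png

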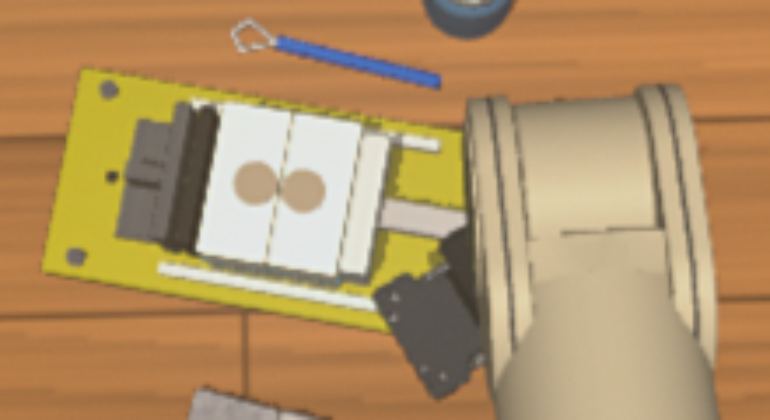

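View pics/fs.png

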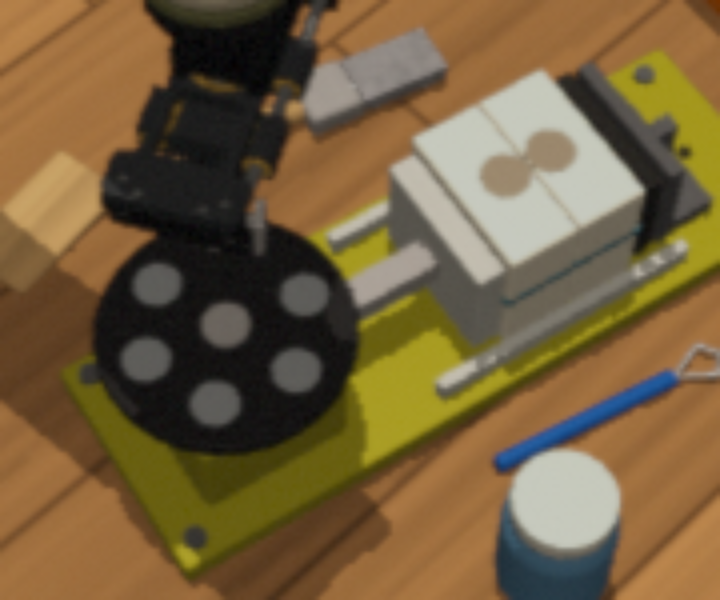

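The mould has moved on, closed and right up to the pad at crop (208,180). The cheeks at crop (258,228) follow the gripper, so there's no slip. Continuing in 6° steps.

>>> {"name": "apply_moves", "arguments": {
  "increments": [
    {"grip":255,"xyz":[0,-1.6,0],"rotation":[0,0,0]},
    {"grip":255,"xyz":[-0.1,-3.1,0],"rotation":[0,0,0]},
    {"grip":255,"xyz":[-0.2,-4.7,0],"rotation":[0,0,0]},
    {"grip":255,"xyz":[-0.3,-6.2,0],"rotation":[0,0,0]}
  ]
}}

```text
time: 20.92
ee_pos: [0.5271, -0.0607, 0.1898]
eef_rot: [0.865, -0.501, -0.001, 0.002]
ft_force: [-3.9, -1.8, 5.2]
width: 0.0153
```

```bash
python3 crank.py .0598 1.5,3,4.5,6
```

```text
ang 123.04 r 0.06 Ftang(resist) 4.26 Frad(on tool) 0.64 Fz 5.2
t 20.93 tcp [ 0.5271 -0.0607  0.1898] F [-3.9 -1.8  5.2] w 0.0153
[0.1, -1.6, -0.0] [0.2, -0.0, -0.2]
[0.1, -3.1, -0.0] [0.2, -0.0, -0.2]
[0.1, -4.7, -0.0] [0.2, -0.0, -0.2]
[0.2, -6.3, -0.0] [0.2, -0.0, -0.2]
j [ 0.52  0.2  -0.55  1.74  0.11  1.24 -1.11]
```

>>> {"name": "apply_moves", "arguments": {
  "increments": [
    {"grip":255,"xyz":[0.1,-1.6,0],"rotation":[0,0,0]},
    {"grip":255,"xyz":[0.1,-3.1,0],"rotation":[0,0,0]},
    {"grip":255,"xyz":[0.1,-4.7,0],"rotation":[0,0,0]},
    {"grip":255,"xyz":[0.2,-6.3,0],"rotation":[0,0,0]}
  ]
}}

```text
time: 21.42
ee_pos: [0.5325, -0.0574, 0.1898]
eef_rot: [0.865, -0.501, -0.001, 0.002]
ft_force: [-4.0, -2.6, 6.0]
width: 0.0152
```

```bash
python3 crank.py .0600 1.5,3,4.5,6
```

```text
ang 116.94 r 0.0602 Ftang(resist) 4.78 Frad(on tool) -0.54 Fz 6.0
t 21.43 tcp [ 0.5325 -0.0574  0.1898] F [-4.  -2.6  6. ] w 0.0152
[0.3, -1.6, -0.0] [0.2, 0.0, -0.2]
[0.4, -3.1, -0.0] [0.2, 0.0, -0.2]
[0.6, -4.7, -0.0] [0.2, 0.0, -0.2]
[0.8, -6.2, -0.0] [0.2, 0.0, -0.2]
j [ 0.51  0.21 -0.55  1.73  0.12  1.24 -1.12]
```

>>> {"name": "apply_moves", "arguments": {
  "increments": [
    {"grip":255,"xyz":[0.3,-1.6,-0.3],"rotation":[0,0,0]},
    {"grip":255,"xyz":[0.4,-3.1,-0.3],"rotation":[0,0,0]},
    {"grip":255,"xyz":[0.6,-4.7,-0.3],"rotation":[0,0,0]},
    {"grip":255,"xyz":[0.8,-6.2,-0.3],"rotation":[0,0,0]}
  ]
}}

```text
time: 21.92
ee_pos: [0.5382, -0.0547, 0.1899]
eef_rot: [0.865, -0.501, -0.001, 0.001]
ft_force: [-4.8, -2.0, 2.9]
width: 0.0155
```

```bash
python3 crank.py .0600 1.5,3,4.5,6
```

```text
ang 110.94 r 0.0603 Ftang(resist) 5.18 Frad(on tool) -0.18 Fz 2.9
t 21.93 tcp [ 0.5382 -0.0547  0.1899] F [-4.8 -2.   2.9] w 0.0155
[0.6, -1.5, -0.0] [0.2, 0.0, -0.2]
[0.9, -3.0, -0.0] [0.2, 0.0, -0.2]
[1.2, -4.6, -0.0] [0.2, 0.0, -0.2]
[1.6, -6.1, -0.0] [0.2, 0.0, -0.2]
j [ 0.5   0.22 -0.55  1.71  0.12  1.24 -1.13]
```

>>> {"name": "apply_moves", "arguments": {
  "increments": [
    {"grip":255,"xyz":[0.4,-1,0],"rotation":[0,0,0]},
    {"grip":255,"xyz":[0.7,-2,0],"rotation":[0,0,0]},
    {"grip":255,"xyz":[0.9,-3,0],"rotation":[0,0,0]},
    {"grip":255,"xyz":[1.1,-4,0],"rotation":[0,0,0]}
  ]
}}

```text
time: 22.42
ee_pos: [0.5422, -0.0534, 0.1898]
eef_rot: [0.865, -0.501, -0.001, 0.001]
ft_force: [-4.4, -0.8, 3.5]
width: 0.0154
```

```bash
python3 crank.py .0600 1,2,3,4
```

```text
ang 106.96 r 0.0603 Ftang(resist) 4.43 Frad(on tool) 0.47 Fz 3.5
t 22.43 tcp [ 0.5422 -0.0534  0.1898] F [-4.4 -0.8  3.5] w 0.0154
[0.5, -1.0, -0.0] [0.2, 0.1, -0.2]
[0.8, -2.0, -0.0] [0.2, 0.1, -0.2]
[1.0, -3.0, -0.0] [0.2, 0.1, -0.2]
[1.3, -4.0, -0.0] [0.2, 0.1, -0.2]
j [ 0.5   0.23 -0.55  1.7   0.13  1.25 -1.14]
```

Still noise around 4.5 N. Next step.

>>> {"name": "apply_moves", "arguments": {
  "increments": [
    {"grip":255,"xyz":[0.5,-1.3,0],"rotation":[0,0,0]},
    {"grip":255,"xyz":[1,-2.6,0],"rotation":[0,0,0]},
    {"grip":255,"xyz":[1.4,-3.9,0],"rotation":[0,0,0]},
    {"grip":255,"xyz":[1.8,-5.1,0],"rotation":[0,0,0]}
  ]
}}

```text
time: 22.92
ee_pos: [0.5476, -0.052, 0.1898]
eef_rot: [0.865, -0.501, -0.002, 0.001]
ft_force: [-5.0, 2.2, 4.2]
width: 0.0152
```

```bash
python3 crank.py .0600 1.2,2.5,3.7,5; python3 look.py g >/dev/null 2>&1
```

```text
ang 101.66 r 0.0602 Ftang(resist) 4.43 Frad(on tool) 3.14 Fz 4.2
t 22.93 tcp [ 0.5476 -0.052   0.1898] F [-5.   2.2  4.2] w 0.0152
[0.6, -1.1, -0.0] [0.2, 0.1, -0.1]
[1.1, -2.4, -0.0] [0.2, 0.1, -0.1]
[1.6, -3.6, -0.0] [0.2, 0.1, -0.1]
[2.1, -4.8, -0.0] [0.2, 0.1, -0.1]
j [ 0.49  0.24 -0.55  1.69  0.14  1.25 -1.14]
```

View pics/gt.png

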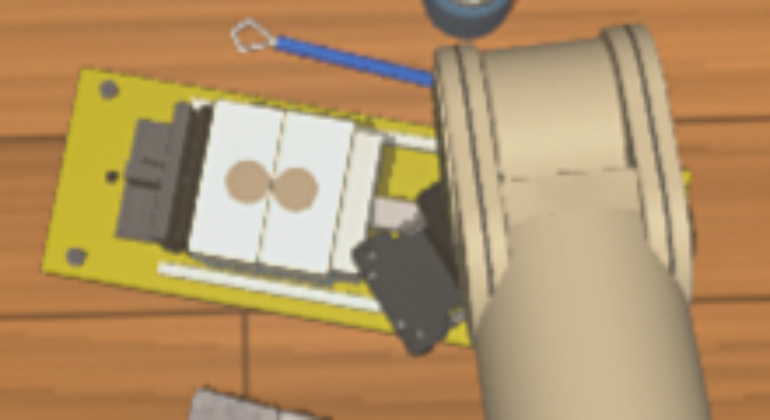

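View pics/gs.png

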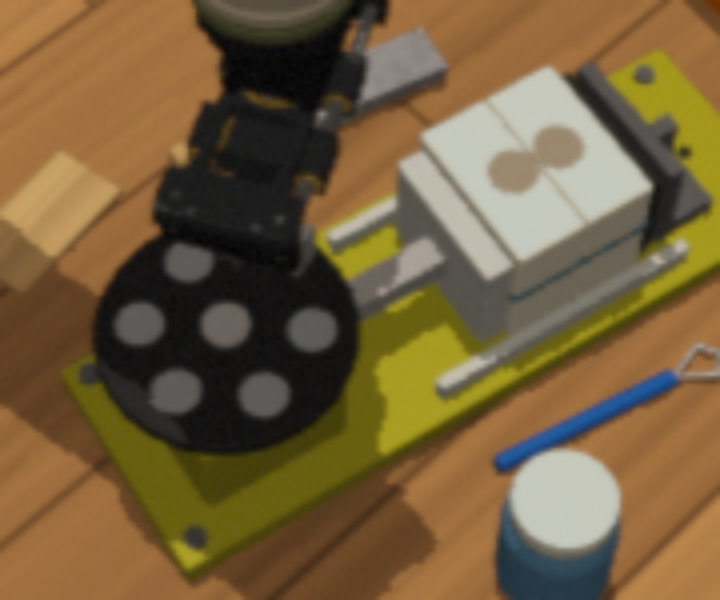

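Still not firm (4.4 N); the mould has advanced and the black pad strip is narrowing at crop (193,180). Continuing.

>>> {"name": "apply_moves", "arguments": {
  "increments": [
    {"grip":255,"xyz":[0.6,-1.4,0],"rotation":[0,0,0]},
    {"grip":255,"xyz":[1.1,-2.7,0],"rotation":[0,0,0]},
    {"grip":255,"xyz":[1.6,-3.9,0],"rotation":[0,0,0]},
    {"grip":255,"xyz":[2.1,-5.1,0],"rotation":[0,0,0]}
  ]
}}

```text
time: 23.52
ee_pos: [0.5533, -0.0509, 0.1899]
eef_rot: [0.866, -0.501, -0.002, 0.001]
ft_force: [-3.8, 2.6, 4.1]
width: 0.0153
```

```bash
python3 crank.py .0606 1.2,2.5,3.7,5
```

```text
ang 96.21 r 0.0604 Ftang(resist) 3.5 Frad(on tool) 2.97 Fz 4.1
t 23.52 tcp [ 0.5533 -0.0509  0.1899] F [-3.8  2.6  4.1] w 0.0153
[0.3, -1.2, -0.0] [0.2, 0.1, -0.1]
[0.9, -2.5, -0.0] [0.2, 0.1, -0.1]
[1.5, -3.6, -0.0] [0.2, 0.1, -0.1]
[2.2, -4.8, -0.0] [0.2, 0.1, -0.1]
j [ 0.49  0.26 -0.55  1.68  0.14  1.25 -1.15]
```

>>> {"name": "apply_moves", "arguments": {
  "increments": [
    {"grip":255,"xyz":[0.3,-1.5,0],"rotation":[0,0,0]},
    {"grip":255,"xyz":[0.9,-2.8,0],"rotation":[0,0,0]},
    {"grip":255,"xyz":[1.5,-4,0],"rotation":[0,0,0]},
    {"grip":255,"xyz":[2.2,-5.2,0],"rotation":[0,0,0]}
  ]
}}

```text
time: 24.02
ee_pos: [0.5587, -0.0504, 0.1898]
eef_rot: [0.865, -0.501, -0.002, 0.001]
ft_force: [-5.7, -0.4, 5.9]
width: 0.015
```

```bash
python3 crank.py .0608 1.2,2.5,3.7,5
```

```text
ang 91.08 r 0.0606 Ftang(resist) 5.71 Frad(on tool) -0.3 Fz 5.9
t 24.02 tcp [ 0.5587 -0.0504  0.1898] F [-5.7 -0.4  5.9] w 0.015
[0.5, -1.2, -0.0] [0.2, 0.1, -0.1]
[1.2, -2.4, -0.0] [0.2, 0.1, -0.1]
[1.8, -3.5, -0.0] [0.2, 0.1, -0.1]
[2.6, -4.6, -0.0] [0.2, 0.1, -0.1]
j [ 0.48  0.27 -0.55  1.66  0.15  1.26 -1.15]
```

>>> {"name": "apply_moves", "arguments": {
  "increments": [
    {"grip":255,"xyz":[0.4,-0.8,-0.2],"rotation":[0,0,0]},
    {"grip":255,"xyz":[0.8,-1.6,-0.2],"rotation":[0,0,0]},
    {"grip":255,"xyz":[1.3,-2.4,-0.2],"rotation":[0,0,0]},
    {"grip":255,"xyz":[1.5,-3,-0.2],"rotation":[0,0,0]}
  ]
}}

```text
time: 24.52
ee_pos: [0.5615, -0.0503, 0.1898]
eef_rot: [0.865, -0.501, -0.002, 0.002]
ft_force: [-7.2, -0.2, 4.8]
width: 0.0151
```

```bash
python3 crank.py .0608 1,2,3,4
```

```text
ang 88.36 r 0.0607 Ftang(resist) 7.18 Frad(on tool) -0.44 Fz 4.8
t 24.52 tcp [ 0.5615 -0.0503  0.1898] F [-7.2 -0.2  4.8] w 0.0151
[0.5, -1.0, -0.0] [0.3, 0.1, -0.1]
[1.1, -1.8, -0.0] [0.3, 0.1, -0.1]
[1.6, -2.7, -0.0] [0.3, 0.1, -0.1]
[2.3, -3.6, -0.0] [0.3, 0.1, -0.1]
j [ 0.48  0.28 -0.55  1.65  0.15  1.26 -1.16]
```

It is firming up: 4.4 → 5.7 → 7.2 N. The target is about 4 N above baseline, around 8.4 N, so one more small step.

>>> {"name": "apply_moves", "arguments": {
  "increments": [
    {"grip":255,"xyz":[0.4,-0.7,0],"rotation":[0,0,0]},
    {"grip":255,"xyz":[0.7,-1.3,0],"rotation":[0,0,0]},
    {"grip":255,"xyz":[1.1,-2,0],"rotation":[0,0,0]}
  ]
}}

```text
time: 24.9
ee_pos: [0.5633, -0.0503, 0.1898]
eef_rot: [0.865, -0.501, -0.003, 0.002]
ft_force: [-8.1, 0.8, 5.4]
width: 0.0155
```

```bash
python3 crank.py .0608 1,2,3,4
```

```text
ang 86.67 r 0.0608 Ftang(resist) 8.15 Frad(on tool) 0.36 Fz 5.4
t 24.9 tcp [ 0.5633 -0.0503  0.1898] F [-8.1  0.8  5.4] w 0.0155
[0.6, -0.9, -0.0] [0.4, 0.2, -0.1]
[1.2, -1.8, -0.0] [0.4, 0.2, -0.1]
[1.8, -2.6, -0.0] [0.4, 0.2, -0.1]
[2.4, -3.5, -0.0] [0.4, 0.2, -0.1]
j [ 0.47  0.28 -0.55  1.65  0.15  1.26 -1.16]
```

>>> {"name": "apply_moves", "arguments": {
  "increments": [
    {"grip":255,"xyz":[0.3,-0.5,0],"rotation":[0,0,0]},
    {"grip":255,"xyz":[0.6,-1,0],"rotation":[0,0,0]},
    {"grip":255,"xyz":[0.6,-1,0],"rotation":[0,0,0]}
  ]
}}

```text
time: 25.28
ee_pos: [0.564, -0.0504, 0.1898]
eef_rot: [0.865, -0.501, -0.003, 0.002]
ft_force: [-9.4, 0.5, 7.1]
width: 0.0153
```

```bash
python3 crank.py .0608 1,2,3,4
```

```text
ang 86.04 r 0.0608 Ftang(resist) 9.38 Frad(on tool) -0.14 Fz 7.1
t 25.27 tcp [ 0.564  -0.0504  0.1898] F [-9.4  0.5  7.1] w 0.0153
[0.6, -0.9, -0.0] [0.4, 0.2, -0.1]
[1.2, -1.8, -0.0] [0.4, 0.2, -0.1]
[1.8, -2.6, -0.0] [0.4, 0.2, -0.1]
[2.5, -3.5, -0.0] [0.4, 0.2, -0.1]
j [ 0.47  0.28 -0.55  1.64  0.16  1.26 -1.16]
```

About 5 N above baseline, so I'll stop here. I'll release, lift clear and check.

>>> {"name": "apply_moves", "arguments": {
  "increments": [
    {"grip":200,"xyz":[0,0,0],"rotation":[0,0,0]},
    {"grip":100,"xyz":[0,0,0],"rotation":[0,0,0]},
    {"grip":0,"xyz":[0,0,0],"rotation":[0,0,0]},
    {"grip":0,"xyz":[0,0,0],"rotation":[0,0,0]},
    {"grip":0,"xyz":[0,0,-20],"rotation":[0,0,0]}
  ]
}}

```text
time: 25.9
ee_pos: [0.5634, -0.0504, 0.2087]
eef_rot: [0.865, -0.501, -0.005, 0.003]
ft_force: [0.1, -0.2, 0.2]
width: 0.0507
```

>>> {"name": "apply_moves", "arguments": {
  "increments": [
    {"grip":0,"xyz":[0,0,-30],"rotation":[0,0,0]},
    {"grip":0,"xyz":[0,30,-60],"rotation":[0,0,0]},
    {"grip":0,"xyz":[0,80,-80],"rotation":[0,0,0]},
    {"grip":0,"xyz":[0,130,-80],"rotation":[0,0,0]},
    {"grip":0,"xyz":[0,140,-80],"rotation":[0,0,0]}
  ]
}}

```text
time: 26.52
ee_pos: [0.441, -0.1221, 0.2906]
eef_rot: [0.864, -0.503, -0.004, 0.003]
ft_force: [0.2, 0.4, 0.8]
width: 0.0866
```

```bash
python3 cap.py; python3 look.py k;python3 -c "
from h import *
rows([PIN],RT)"
```

```text
scene 31 mid [ 0.5645 -0.0531] mean [ 0.5643 -0.053 ] ext [0.0157 0.0139] r 0.0566 ang 84.6
top 37 mid [ 0.5604 -0.0505] mean [ 0.5608 -0.0508] ext [0.0136 0.0136] r 0.059 ang 88.9
scene 109 mean [ 0.5665 -0.0556  0.1962] dir [-0.057  0.057  0.997] z 0.155 0.222
  top [ 0.5642 -0.0529  0.2178] low [ 0.5679 -0.0564  0.1621]
top 56 mean [ 0.559  -0.0497  0.2103] dir [ 0.147 -0.123  0.982] z 0.163 0.223
  top [ 0.5605 -0.0506  0.2181] low [ 0.5569 -0.0439  0.1704]
t 26.73 tcp [ 0.4435 -0.1194  0.29  ] F [-0.2 -0.   0.3] w 0.0871
[49.7, -166.6, 149.3] [0.5, 0.3, -0.1]
```

View pics/ks.png

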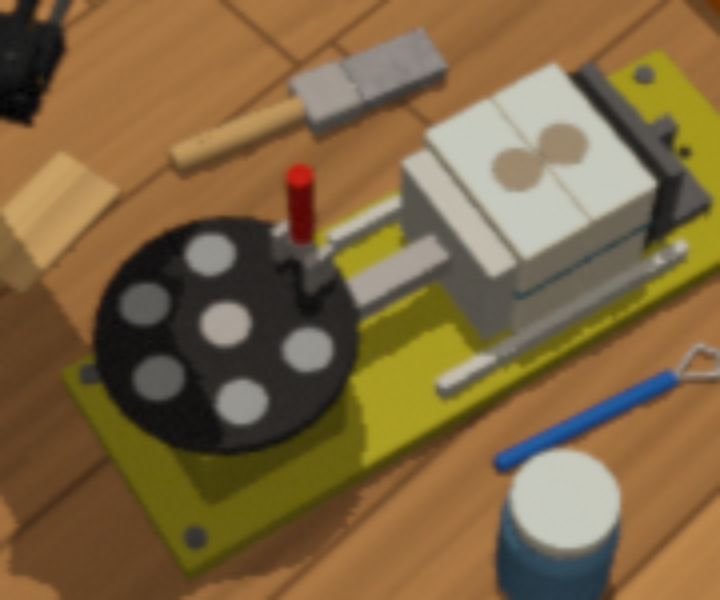

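View pics/kt.png

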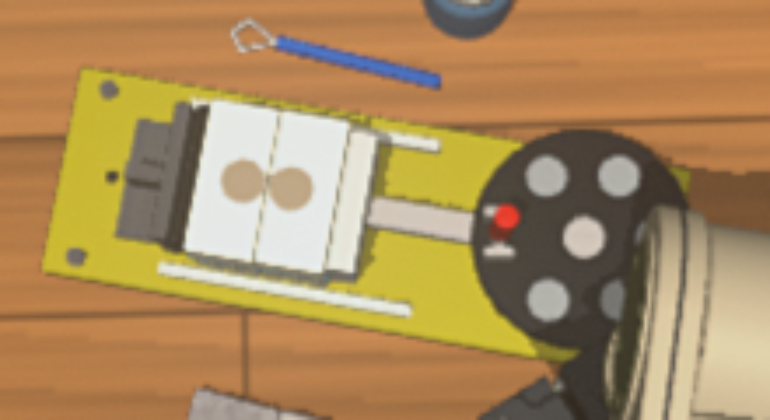

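The handle stands upright (tip r 59 to 60 mm in both views), the halves are shut against the pad and the gripper is clear. Handing in.

```bash
python3 -c "
from h import *
s=r.read_state();print(s['time'],s['ft_force']);print(r.close_job())"
```

```text
26.725 [-0.17788642 -0.02099243  0.34009716]
the job is handed in; nothing more can be done
None
```

The handle stands upright, the mould is clamped, and I handed the job in at 26.7 s with the arm clear of everything.

- **Handle:** the first lift left it about 5° short of upright, so I regripped and corrected it before turning the wheel. After cranking, the tip sits 59–60 mm from the crank axis (60 is upright) in both cameras. That is after correcting the scene camera for a roughly 5 mm offset I saw at the hub.
- **Cranking:** I turned the wheel about 305° clockwise. The handle pushed at about 4.4 N (3.5 to 5.2 N) until firm-up, then rose to 5.7, 7.2, 8.1 and 9.4 N. I stopped there, about 5 N above the pushing force, which is the top of the intended 3–5 N band and well below the chipping level.
- **Last checks:** the pictures show the two halves shut together against the backstop pad and the jaw against the mould. The parts of the table in those pictures look undisturbed, and the wrist reads about 0 N.
- **Not certain:** I did not measure the squeeze left after letting go. Comparing wheel angles before and after release suggests it sprang back by 1–2°, but the robot and camera frames disagree by about 2–3 mm, so that is only approximate.

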